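# Snap the filter's pipe clamp shut with pliers

### The job

Lift the clamp pliers out of their holder by the head, set them down on the rubber mat and let go, then take them again by the two handles. With the pliers, squeeze the two ears of the open pipe clamp on the water filter together until the clamp snaps shut, and lay the pliers back flat on the mat. Do not press the clamp with the fingers, and leave the jar, can, bottle and beaker standing where they are.

Things in the scene. Friction and masses are not known exactly. Their poses are not given: they have to be found in the camera images.
- pliers_head (a point): centre of the pliers' head, a dark steel block around the pivot, 28 mm long, 30 mm wide, 24 mm high; the point is 12 mm above the pliers' underside. x towards the jaws (middle line of the open pliers), z up as they lie. The pliers are 165 mm long, lie flat, weigh about 0.18 kg; centre of mass some 47 mm behind this point (-x)
- pliers_handles (a point): midway between them, 55 mm behind the pivot, 10 mm above the pliers' underside; axes as the head. Two black handles 20 mm high run from 35 to 107 mm behind the pivot; here they measure 66 mm over their outsides when open, about 42 mm with the clamp shut between the jaws. Carry them only lightly squeezed (about 61 mm) so that the jaws stay open
- pliers_jaws (a point): midway between the two steel jaw pads, 49 mm ahead of the pivot, 10 mm above the pliers' underside; axes as the head. Pads 18 mm long, 16 mm high, 32 mm apart inside when open. Squeezing the handles closes them
- pliers: the same pliers; origin on the underside, under the pivot (12 mm below pliers_head), same axes
- pliers_lever (a joint): how far the pliers are closed: 0 open (a spring returns them there), about 0.42 rad with the clamp shut between the jaws, 0.46 rad at the stop. At the handles: about 10 N to start closing, 14 N at the end, up to 20 N while the clamp snaps
- holder: grey plastic pliers holder, fixed, 120 mm long, 94 mm wide; origin on the worktop under the pliers' pivot, x as the pliers. The handles lie on its 25 mm high floor between cheeks 57 mm high only 4 mm beside them, so cannot be taken there; the head rests on a 20 mm wide tongue, free at both sides. Pliers lift straight up and out. Holder and filter may swap sides of the mat
- mat_top (a point): centre of the top of a fixed black rubber mat, 200 mm (x) by 160 mm (y), 4 mm thick, between holder and filter; free for laying the pliers on
- clamp_ears (a point): on the clamp around the water filter's upright pipe: middle of the ears' length and height, at the clamp's centre line, 100 mm above the worktop. x points to the pipe's axis 41 mm away, z up, y across the ears. Ears: two upright tabs 5 mm thick, 24 mm high, ending 9 mm towards -x; over their outsides 19 mm open, 12 mm shut. Approach along +x, a jaw on each side
- clamp: the steel clamp as a whole; origin on the pipe's axis, 100 mm above the worktop, axes as clamp_ears. The filter is a white canister on a steel base behind it. The clamp swivels up to 0.5 rad either way about the pipe (about 1 N at the ears), so it centres itself between the jaws
- stand: the water filter, fixed: a steel base plate 200 by 130 mm with the upright pipe (38 mm across, to 137 mm height, topped by an elbow) and a white canister behind it, 142 mm high; origin on the worktop on the pipe's axis, x away from the middle of the clamp's swivel range, where the ears point along its -x
- clamp_half (a joint): the clamp's moving half: 0 open, 0.1 rad shut. A sprung catch makes it snap: about 7 N at the ears to start it, less towards the middle, from where it jumps shut and stays
- jar_mid (a point): a glass jar with a steel lid, 64 mm across, 110 mm tall, standing at the far middle; a bystander, the point is at half its height
- can_mid (a point): a plain steel can, 70 mm across, 100 mm tall, standing to the right; a bystander, the point is at half its height
- oil_mid (a point): an amber bottle, 60 mm across, 190 mm tall, standing to the left; a bystander, the point is at half its height
- beaker_mid (a point): a white plastic beaker, 72 mm across, 90 mm tall, near left; a bystander, the point is at half its height
Things that resemble listed ones, but are neither listed nor needed, are in the scene too. What is shaped like the pliers but orange is not meant.

How it is judged:
On the way, in this order (a step that is already met when the one before it is completed fails the run):
1. the pliers, out of their holder, lie on the mat, let go (x of pliers_head in the frame of mat_top between -0.1 and 0.1 m and y of pliers_head in the frame of mat_top between -0.08 and 0.08 m and height (world z) of pliers_head below 0.024 m and angle between pliers_head's own z axis and vertical below 0.2 rad and contact force between the fingers and pliers below 0.5 N), for 0.2 s.
2. the clamp is snapped shut while its ears are between the squeezed jaws of the pliers (not pushed round to its swivel stop) (value of joint clamp_half above 0.085 rad and value of joint pliers_lever above 0.3 rad and contact force between pliers and clamp above 1 N and height (world z) of pliers_head above 0.06 m and angle between the x axis of clamp and the x axis of stand, either way round below 0.45 rad), for 0.1 s.
At the end, for the whole second after the job is handed in: The clamp is shut (its moving half beyond 0.085 of 0.1 rad) and the pliers lie flat (within 0.2 rad) and still, let go, with the middle of their head over the mat and their underside on it (head's centre lower than 24 mm) (all of step 1 and value of joint clamp_half above 0.085 rad and linear speed of pliers below 0.02 m/s); the robot touches nothing.
It fails at once if the fingers press on the clamp (over 3 N) (contact force between the fingers and clamp above 3 N).
It fails at once if the jar is shifted by more than 30 mm or knocked over (distance of jar_mid from where it was at the start of the episode above 0.03 m).
It fails at once if the can is shifted by more than 30 mm or knocked over (distance of can_mid from where it was at the start of the episode above 0.03 m).
It fails at once if the bottle is shifted by more than 30 mm or knocked over (distance of oil_mid from where it was at the start of the episode above 0.03 m).
It fails at once if the beaker is shifted by more than 30 mm or knocked over (distance of beaker_mid from where it was at the start of the episode above 0.03 m).
It also fails if it takes over 58 s, if anything falls off the work surface, if the arm or the gripper's body presses on something with over 40 N, if the wrist force passes 120 N, or if a joint passes its speed limit or range.

### The arm

A 7-joint arm with a two-finger parallel gripper is mounted at the origin on the work surface. World frame = base frame: x ahead of the robot, y to its left, z up, the work surface at z = 0. Lengths are in m, angles in rad, forces in N, time in s.
With the tool pointing down it reaches from about 0.4 to 0.85 m from the base axis. Payload 6.9 kg.
Tool frame: the origin (TCP) lies on the centre line of the jaws, within the pads' length; the fingertips stand 17 mm ahead of it and the grasp point (between the pads) lies 2 mm behind it; z points along the fingers, x is the direction in which the jaws open and shut, and the axes are right-handed (so a half turn about z gives the same grasp; the last joint's range is limited). The gripper opens to 85 mm and grips with 20 to 120 N. Pads are 22 mm wide; open, the fingers measure 114 mm over their backs; the gripper's body (76 mm by 85 mm) begins 54 mm behind the grasp point. The pads swing forward as they close: fully open they stand 13 mm farther back than shut.
Start: joints at [-1.026, 0.507, -0.238, 1.5, 0.126, 1.149, -0.155], TCP at [0.266, 0.566, 0.248] pointing down, gripper open.
Joint ranges: [-3.08, 3.08], [-0.24, 2.05], [-1.43, 1.35], [0, 2.5], [-1.52, 4.66], [0.17, 1.96], [-2.89, 2.89]. Speed limits (rad/s): [2.39, 2.39, 3.14, 3.14, 3.14, 3.14, 3.14].

### API

Orientations are given as a rotation vector (axis times angle).
In Python, from station import r gives the robot as it stands.
- The arm moves only by the tool jog_arm, never from a script. Its argument "plan" is one flat list of numbers, 6 for each row, row after row: the shift along the tool's x, y, z in mm, then the turn, a rotation vector about the tool's x, y, z in rad. A call has 1 to 8 rows; each row is the pose to reach, as a shift and turn from the pose commanded when the call began, along the tool's axes at that moment; what a row does not reach only later rows make up. A row lasts 1/10 s, in which the tool goes at most 50 mm and 8.59 degrees, less where a joint would pass 70% of its speed; a pose out of reach is approached as far as the arm can. A call with a gripper value outside its range is refused whole. "fingers" is the closure, from 0 (fully open) to 1 (shut), set as the call begins (left out, the last holds). The fingers move at their own pace and stop on an object; the grip force is fixed at half the most. Time passes only in rows, so rows that repeat a pose let the fingers close. It gives the time, the measured TCP pose, the force and the opening at its end, in the units of the state.
- r.read_state(): the state, without advancing time (a new reading comes with each control period).
- r.grab_frame(name): name is "scene" or "top"; returns the picture (420x560x3 uint8, blue, green, red); there is no depth.
- r.camera_model(name): a dict with "fx", "fy", "cx", "cy" (pixels), "camera_from_world" (4x4, takes a point from world to camera coordinates). Camera axes: x right, y down, z forward; pixel columns grow to the right and rows downward; lengths in m; the calibration is good to about 2 mm. A picture is of the moment at which its call begins. camera_model takes no time and is no camera call.
- r.finish_job(): hands the job in, once; it reports no verdict.
The state is a dict: "clock": time; "qpos": joint angles; "qvel": joint speeds; "effort": joint torques, N m; "tool_pos": TCP position; "eef_rot": TCP orientation; "ft_force": force on the tool from outside, world axes, zero at the start; "ft_torque": the same for the moment, N m; "width": opening from 0.0 (shut) to 1.0 (fully open).
Only numpy, scipy, OpenCV 4.12 (cv2) and the standard library are available. Lean on these libraries where they do the work, as an engineer would, in place of code of your own. Each camera call takes 0.05 s, during which the arm holds its last target.

## Working session

There is one attempt and no reset: what is moved stays moved. The work goes in short steps, Python scripts to look and compute and a tool call to move; the robot and the scene stay as the last step left them, time stands still between calls to the robot, and variables do not carry over. Pictures are saved under pics/ and viewed, and the job is handed in when it is done.

Besides the shell and the picture viewer there is one more tool, called after "Request:" in YAML: its name, and indented under it one key for each argument. jog_arm: Moves the arm, as the interface text tells. Its arguments: {"type":"object","properties":{"plan":{"type":"array","items":{"type":"number"}},"fingers":{"type":"number"}},"required":["plan"]}

```bash
mkdir -p pics; ls
python3 - <<'E'
from station import r
import cv2,numpy as np
np.set_printoptions(precision=4,suppress=True)
print(r.read_state())
for n in("scene","top"):
    cv2.imwrite(f"pics/{n}0.png",r.grab_frame(n)); m=r.camera_model(n); print(n,m["fx"],m["fy"],m["cx"],m["cy"]);print(np.array(m["camera_from_world"]))
E
```

```text
pics
{'clock': 0.0, 'qpos': array([-1.0265,  0.5083, -0.2375,  1.5011,  0.1257,  1.1489, -0.1548]), 'qvel': array([ 0.0009, -0.0011, -0.0006, -0.0011, -0.0019,  0.    , -0.0007]), 'effort': array([  0.0004, -62.0588,  -2.1864, -24.9651,   0.0127,   0.0122,
         0.    ]), 'tool_pos': array([0.2654, 0.5653, 0.2475]), 'eef_rot': array([ 2.6508,  1.6842, -0.0022]), 'ft_force': array([ 0.0453,  0.1993, -0.7581]), 'ft_torque': array([ 0.0341,  0.0027, -0.0505]), 'width': 0.9989343220013406}
scene 488.2766032334348 488.2766032334348 268.76675367724164 219.98406201595586
[[ 0.808   0.5888  0.02   -0.4614]
 [ 0.3962 -0.518  -0.758  -0.137 ]
 [-0.436   0.6204 -0.6519  1.4438]
 [ 0.      0.      0.      1.    ]]
top 399.7458332128081 399.7458332128081 279.05828524107295 211.06335479772568
[[ 0.0235 -0.9997  0.0057  0.0037]
 [-0.9844 -0.0241 -0.1743  0.5616]
 [ 0.1744 -0.0015 -0.9847  0.9993]
 [ 0.      0.      0.      1.    ]]
```

View pics/scene0.png

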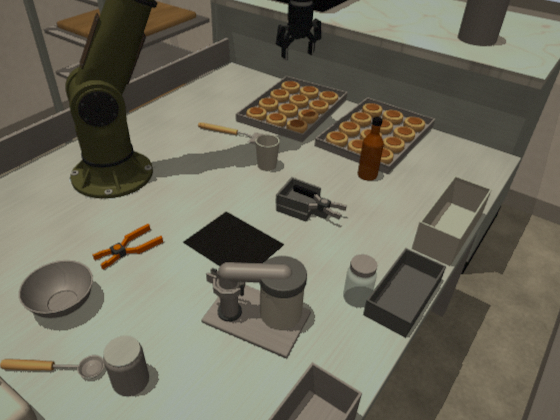

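View pics/top0.png

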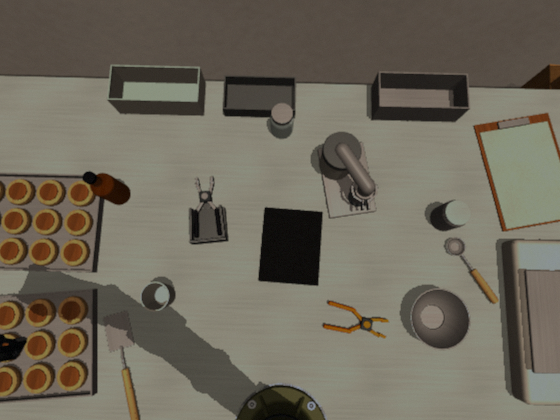

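Top view: the holder with the grey pliers is at about (207,215), with the head near (205,197) and the jaws pointing up (+x). The mat is at (291,245), the filter at (348,175), and the clamp ears near (358,200). The orange pliers at (360,322) are the decoy; the grey pair in the holder fits the description. I'll enlarge both areas to confirm.

Run:
```python
import cv2,numpy as np
t=cv2.imread("pics/top0.png");s=cv2.imread("pics/scene0.png")
def c(im,x,y,w,h,W,H):
    o=cv2.resize(im[y:y+h,x:x+w],(W,H),interpolation=cv2.INTER_CUBIC)
    return cv2.convertScaleAbs(o,alpha=1.6,beta=10)
a=np.hstack([c(t,180,170,50,75,400,600),c(t,310,125,75,100,400,600)[:, :400]])
cv2.imwrite("pics/crop_top.png",a)
b=np.hstack([c(s,270,170,80,60,400,300),c(s,195,245,80,60,400,300)])
b2=np.hstack([c(s,195,225,120,90,400,300),c(s,175,205,120,90,400,300)])
cv2.imwrite("pics/crop_scene.png",np.vstack([b,b2]))
```

```text
(no output)
```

View pics/crop_top.png

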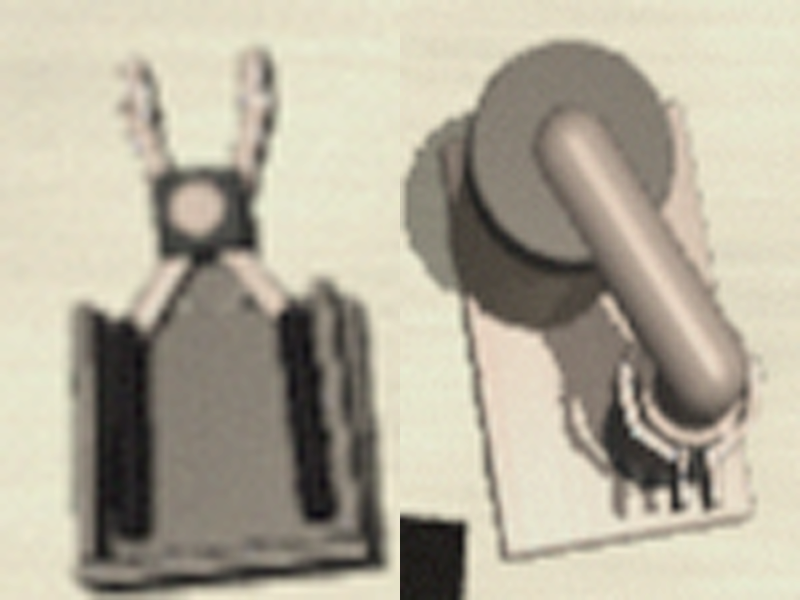

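View pics/crop_scene.png

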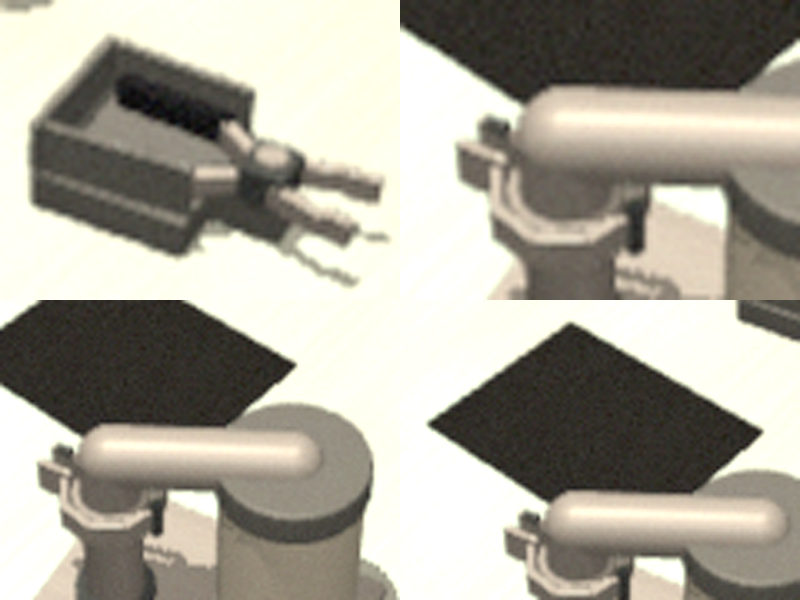

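```bash
cat > h.py <<'E'
from station import r
import cv2,numpy as np
from scipy.spatial.transform import Rotation as R
np.set_printoptions(precision=4,suppress=True)
M={n:r.camera_model(n) for n in("scene","top")}
def ray(n,u,v):
    m=M[n];T=np.array(m["camera_from_world"]);Rm=T[:3,:3]
    d=Rm.T@np.array([(u-m["cx"])/m["fx"],(v-m["cy"])/m["fy"],1.]);return -Rm.T@T[:3,3],d/np.linalg.norm(d)
def atz(n,u,v,z):
    c,d=ray(n,u,v);return c+d*(z-c[2])/d[2]
def tri(ps):
    A=0;b=0
    for n,u,v in ps:
        c,d=ray(n,u,v);P=np.eye(3)-np.outer(d,d);A=A+P;b=b+P@c
    x=np.linalg.solve(A,b);res=[np.linalg.norm(np.cross(x-ray(*p)[0],ray(*p)[1]))for p in ps];return x,np.array(res)
def proj(n,p):
    m=M[n];T=np.array(m["camera_from_world"]);q=T[:3,:3]@np.asarray(p)+T[:3,3];return np.array([m["fx"]*q[0]/q[2]+m["cx"],m["fy"]*q[1]/q[2]+m["cy"]])
def crop(n,src,x,y,w,h,k,out,gain=1.6):
    o=cv2.resize(src[y:y+h,x:x+w],None,fx=k,fy=k,interpolation=cv2.INTER_CUBIC);o=cv2.convertScaleAbs(o,alpha=gain,beta=10)
    for i in range(0,w,5):
        cv2.line(o,(i*k,0),(i*k,6 if i%10 else 12),(0,0,255),1)
        if i%10==0: cv2.putText(o,str(x+i),(i*k+1,24),0,.4,(0,0,255),1)
    for j in range(0,h,5):
        cv2.line(o,(0,j*k),(6 if j%10 else 12,j*k),(0,0,255),1)
        if j%10==0: cv2.putText(o,str(y+j),(14,j*k+5),0,.4,(0,0,255),1)
    cv2.imwrite(out,o)
def mov(p,yaw=None):pass
E
python3 - <<'E'
from h import *
print("cams",ray("top",0,0)[0],ray("scene",0,0)[0])
print("head disc",tri([("top",204.6,196),("scene",325,202)]))
T=lambda x,y:(180+x/8,170+y/8)
for z in(.037,.049):print(z,atz("top",*T(205,212),z))
hm=[atz("top",*T(*p),.045) for p in((135,530),(318,512))];jm=[atz("top",*T(*p),.043) for p in((130,70),(255,60))]
print(hm,jm);d=np.mean(jm,0)-np.mean(hm,0);print("yaw",np.arctan2(d[1],d[0]))
for q in((266,208),(322,211),(318,285),(259,281)):print("mat",atz("top",*q,.004))
t=cv2.imread("pics/top0.png");s=cv2.imread("pics/scene0.png")
crop("t",t,340,180,40,40,15,"pics/ears_top.png",1.8)
crop("s",s,200,260,50,40,15,"pics/ears_scene.png",1.8)
crop("t",t,315,130,70,90,6,"pics/st_top.png",1.3)
crop("t",t,250,200,80,90,6,"pics/mat_top.png",1.3)
E
```

```text
cams [0.3785 0.0188 1.0818] [ 1.0566 -0.6951  0.8466]
head disc (array([0.5971, 0.2146, 0.0473]), array([0.0003, 0.0003]))
0.037 [0.5982 0.214  0.037 ]
0.049 [0.5957 0.2117 0.049 ]
[array([0.4903, 0.2293, 0.045 ]), array([0.4977, 0.1702, 0.045 ])] [array([0.6448, 0.2406, 0.043 ]), array([0.6493, 0.199 , 0.043 ])]
yaw 0.13017760575355333
mat [0.577  0.0531 0.004 ]
mat [ 0.5724 -0.1006  0.004 ]
mat [ 0.3728 -0.0909  0.004 ]
mat [0.3795 0.0659 0.004 ]
```

View pics/ears_top.png

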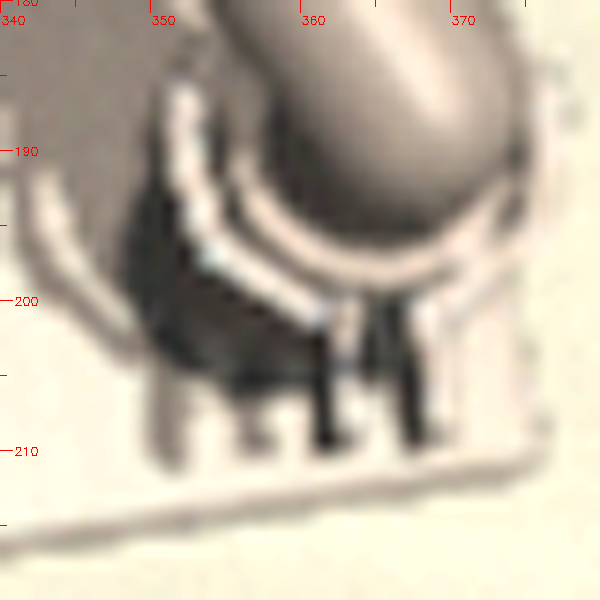

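View pics/ears_scene.png

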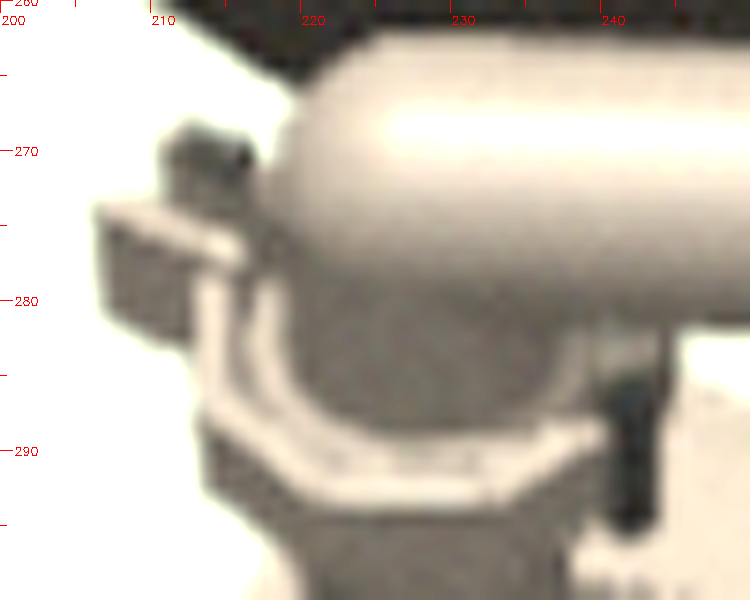

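View pics/st_top.png

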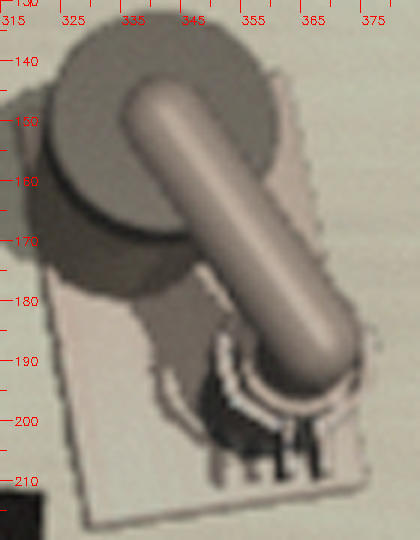

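View pics/mat_top.png

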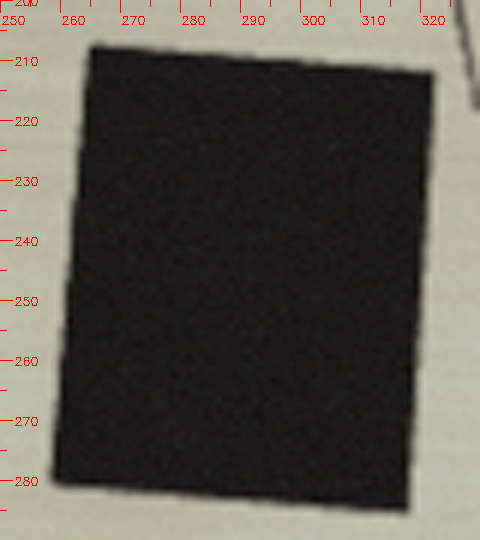

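Run:
```python
from h import *
z=.112
print("R ear top tip outer, scene",atz("scene",206.5,274,z))
print("R ear tip bottom outer, scene",atz("scene",207,281.3,.088))
print("R ear top root ", atz("scene",216,278,z))
print("L ear top tip inner..", atz("scene",211.5,268.5,z), atz("scene",214,268.5,z))
print("top: L tip leftside bottom",atz("top",361,210,.088),"R",atz("top",366.8,210,.088),"R left side top root",atz("top",365.5,200.3,z),"L",atz("top",361.2,202,z))
for q in((329.5,217.5),(375.5,211)):print("plate",atz("top",*q,.01))
for q in((322.5,172),(361,142),):print("plate side",atz("top",*q,.01))
print("elbow end", atz("top",368,187,.15),"can top",atz("top",341,150,.142))
# mat
c=[atz("top",*q,.004)for q in((265,207.5),(321.8,211.8),(317.8,285.2),(258.3,280.5))]
c=np.array(c);print(c.mean(0),np.arctan2(*(c[0]-c[3])[[1,0]]),np.arctan2(*(c[1]-c[2])[[1,0]]))
```

```text
R ear top tip outer, scene [ 0.5638 -0.2095  0.112 ]
R ear tip bottom outer, scene [ 0.5622 -0.2084  0.088 ]
R ear top root  [ 0.5864 -0.2062  0.112 ]
L ear top tip inner.. [ 0.5618 -0.1917  0.112 ] [ 0.5659 -0.1886  0.112 ]
top: L tip leftside bottom [ 0.5623 -0.1899  0.088 ] R [ 0.5627 -0.2046  0.088 ] R left side top root [ 0.5826 -0.1963  0.112 ] L [ 0.578  -0.1856  0.112 ]
plate [ 0.5539 -0.1204  0.01  ]
plate [ 0.5749 -0.2458  0.01  ]
plate side [ 0.6812 -0.1008  0.01  ]
plate side [ 0.7711 -0.2087  0.01  ]
elbow end [ 0.6073 -0.1944  0.15  ] can top [ 0.7009 -0.1312  0.142 ]
[ 0.4754 -0.0167  0.004 ] -0.060406445924761513 -0.048753401694641284
```

```bash
cat > ov.py <<'E'
from h import *
import sys
def boxes(a,tip,half=.0095,L=.025):
    ex=np.array([np.cos(a),np.sin(a)]);ey=np.array([-ex[1],ex[0]]);out=[]
    for s in(1,-1):
        P=[]
        for z in(.088,.112):
            for u,v in((0,half),(L,half),(L,half-.005),(0,half-.005)):
                q=tip+ex*u+ey*s*v;P.append([q[0],q[1],z])
        out.append(P)
    ax=tip+ex*.05
    return out,ax
def draw(im,n,x,y,k,a,tip):
    B,ax=boxes(a,tip)
    f=lambda p:tuple(int(round(c)) for c in ((proj(n,p)-[x-.5,y-.5])*k-.5))
    for P in B:
        for i in range(4):
            cv2.line(im,f(P[i]),f(P[(i+1)%4]),(255,0,0),1);cv2.line(im,f(P[4+i]),f(P[4+(i+1)%4]),(0,0,255),1);cv2.line(im,f(P[i]),f(P[i+4]),(0,200,0),1)
    for rad,z in((.019,.112),(.019,.088)):
        for t in np.linspace(0,6.28,60):
            cv2.circle(im,f([ax[0]+rad*np.cos(t),ax[1]+rad*np.sin(t),z]),1,(255,0,255),-1)
t=cv2.imread("pics/top0.png");s=cv2.imread("pics/scene0.png")
rows=[]
for a in(.05,.17,.3):
    tip=np.array([.563,-.1995]);o=[]
    for im,n,x,y in((t,"top",340,180),(s,"scene",200,260)):
        c=cv2.resize(im[y:y+30,x:x+40],None,fx=8,fy=8,interpolation=cv2.INTER_CUBIC);c=cv2.convertScaleAbs(c,alpha=1.7,beta=10);draw(c,n,x,y,8,a,tip);o.append(c)
    rows.append(np.vstack(o))
im=np.hstack(rows);im=cv2.resize(im,(800,400)) if im.shape[1]>800 else im
cv2.imwrite("pics/ov.png",im)
E
python3 ov.py
```

```text
(no output)
```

View pics/ov.png

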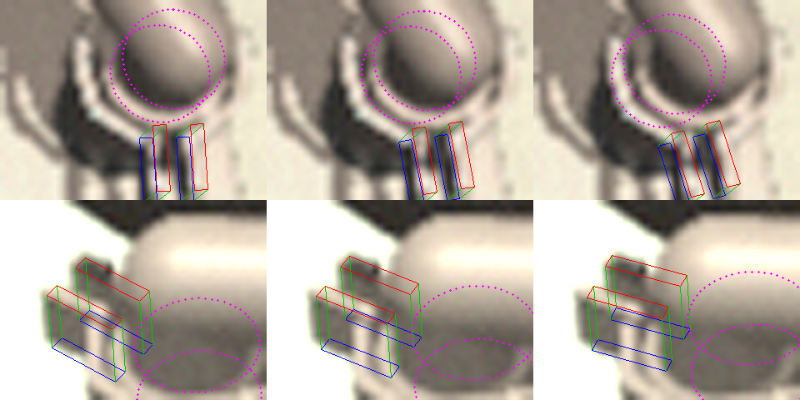

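```bash
cat > ov2.py <<'E'
import re
src=open('ov.py').read().split("t=cv2.imread")[0];exec(src)
t=cv2.imread("pics/top0.png");s=cv2.imread("pics/scene0.png");rows=[]
for a,tx,ty in((0.0,.564,-.200),(.08,.564,-.200)):
    o=[]
    for im,n,x,y in((t,"top",345,183),(s,"scene",203,262)):
        c=cv2.resize(im[y:y+29,x:x+39],None,fx=10,fy=10,interpolation=cv2.INTER_CUBIC);c=cv2.convertScaleAbs(c,alpha=1.7,beta=10);draw(c,n,x,y,10,a,np.array([tx,ty]));o.append(c)
    rows.append(np.vstack(o))
cv2.imwrite("pics/ov2.png",np.hstack(rows))
E
python3 ov2.py
```

```text
(no output)
```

View pics/ov2.png

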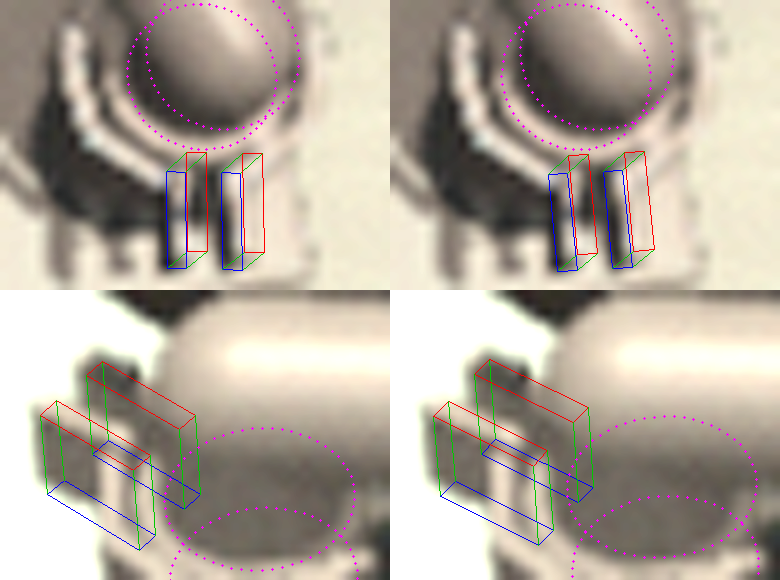

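```bash
cat >> h.py <<'E'
def st():
    s=r.read_state();print("t",round(s["clock"],2),"p",s["tool_pos"],"w",round(s["width"],3),"F",s["ft_force"],"q",s["qpos"])
    return s
def go(p,yaw):
    """tool z down, tool x at world angle yaw"""
    s=st();R0=R.from_rotvec(s["eef_rot"]);x=R0.as_matrix()[:,0]
    print("tool x",x,"tool z",R0.as_matrix()[:,2],"xyaw",np.arctan2(x[1],x[0]))
    X=np.array([np.cos(yaw),np.sin(yaw),0]);Z=np.array([0,0,-1.]);T=R.from_matrix(np.c_[X,np.cross(Z,X),Z])
    print("shift mm",R0.inv().apply(np.array(p)-s["tool_pos"])*1e3,"turn",(R0.inv()*T).as_rotvec())
E
python3 - <<'E'
from h import *
go([.597,.2135,.28],.13+np.pi/2);go([.597,.2135,.28],.13-np.pi/2)
for n,z,q in(("oil",.1,(110,188)),("beaker",.09,(156,294)),("jar",.11,(282,114)),("can",.1,(455,212))):print(n,atz("top",*q,z))
print("oil top",atz("top",90,178,.19))
E
```

```text
t 0.1 p [0.2654 0.5654 0.2475] w 0.999 F [ 0.4988  0.0207 -0.4436] q [-1.0265  0.5083 -0.2375  1.501   0.1257  1.1489 -0.1548]
tool x [ 0.4248  0.9053 -0.0016] tool z [-0.0006 -0.0015 -1.    ] xyaw 1.132042371289117
shift mm [-177.7482  449.6515  -32.1706] turn [-0.0004  0.0016 -0.5688]
t 0.1 p [0.2654 0.5654 0.2475] w 0.999 F [ 0.4988  0.0207 -0.4436] q [-1.0265  0.5083 -0.2375  1.501   0.1257  1.1489 -0.1548]
tool x [ 0.4248  0.9053 -0.0016] tool z [-0.0006 -0.0015 -1.    ] xyaw 1.132042371289117
shift mm [-177.7482  449.6515  -32.1706] turn [0.0021 0.0005 2.5728]
oil [0.6008 0.4435 0.1   ]
beaker [0.3425 0.3109 0.09  ]
jar [0.805  0.0156 0.11  ]
can [ 0.5608 -0.4225  0.1   ]
oil top [0.6028 0.4526 0.19  ]
```

Request:
jog_arm:
  plan: [0, 0, -35, 0, 0, 0, -90, 225, -35, 0, 0, -0.28, -178, 450, -35, 0, 0, -0.569, -178, 450, -35, 0, 0, -0.569, -178, 450, -35, 0, 0, -0.569, -178, 450, -35, 0, 0, -0.569, -178, 450, -35, 0, 0, -0.569, -178, 450, -35, 0, 0, -0.569]
  fingers: 0.3

```text
clock: 0.9
tool_pos: [0.5063, 0.3092, 0.283]
eef_rot: [-2.072, -2.361, 0.001]
ft_force: [1.0, 1.1, 0.8]
width: 0.7
```

Request:
jog_arm:
  plan: [0, 0, 0, 0, 0, 0, 0, 0, 0, 0, 0, 0]

```text
clock: 1.1
tool_pos: [0.506, 0.3096, 0.2827]
eef_rot: [-2.076, -2.357, 0.002]
ft_force: [0.0, 0.2, -0.2]
width: 0.701
```

Run:
```python
from h import *
go([.597,.2135,.09],.13+np.pi/2)
```

```text
t 1.1 p [0.506  0.3096 0.2827] w 0.701 F [ 0.0291  0.2384 -0.2384] q [-0.3834  0.4393 -0.3236  1.5294  0.1456  1.1978  0.9658]
tool x [-0.1263  0.992  -0.0005] tool z [-0.001  -0.0006 -1.    ] xyaw 1.697406274583339
shift mm [-106.7349   78.3234  192.633 ] turn [-0.0011  0.0005 -0.0034]
```

Request:
jog_arm:
  plan: [-107, 78, 0, 0, 0, -0.003, -107, 78, 0, 0, 0, -0.003, -107, 78, 0, 0, 0, -0.003, -107, 78, 0, 0, 0, -0.003, -107, 78, 100, 0, 0, -0.003, -107, 78, 170, 0, 0, -0.003, -107, 78, 170, 0, 0, -0.003, -107, 78, 170, 0, 0, -0.003]

```text
clock: 1.9
tool_pos: [0.5924, 0.2168, 0.1085]
eef_rot: [-2.061, -2.364, 0.009]
ft_force: [-0.9, 0.5, 0.6]
width: 0.704
```

Run:
```python
from h import *
go([.597,.2135,.044],.13+np.pi/2)
t=r.grab_frame("top");s=r.grab_frame("scene")
crop("t",t,180,170,60,75,8,"pics/a_t.png");crop("s",s,270,150,80,75,8,"pics/a_s.png")
```

```text
t 1.9 p [0.5924 0.2168 0.1085] w 0.704 F [-0.8537  0.5457  0.6484] q [-0.2269  0.656  -0.27    1.6516  0.2117  0.8702  1.1259]
tool x [-0.1363  0.9907 -0.0002] tool z [-0.0074 -0.0012 -1.    ] xyaw 1.7074842025857282
shift mm [-3.8635  4.6161 64.4408] turn [-0.0074  0.0002  0.0067]
```

View pics/a_s.png

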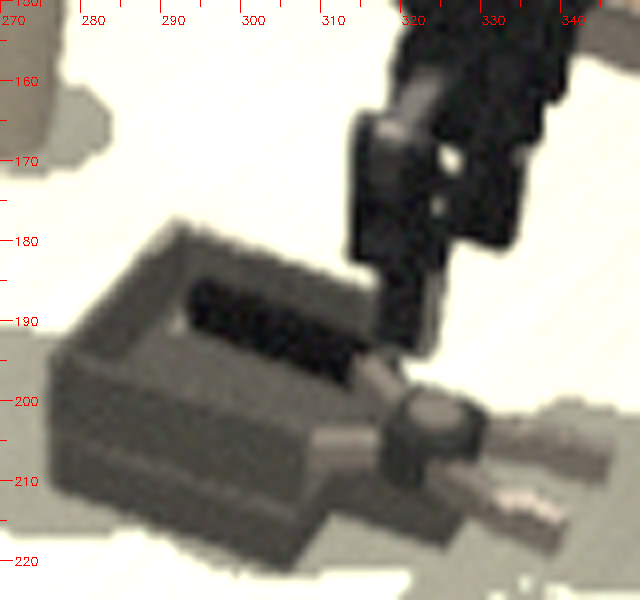

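View pics/a_t.png

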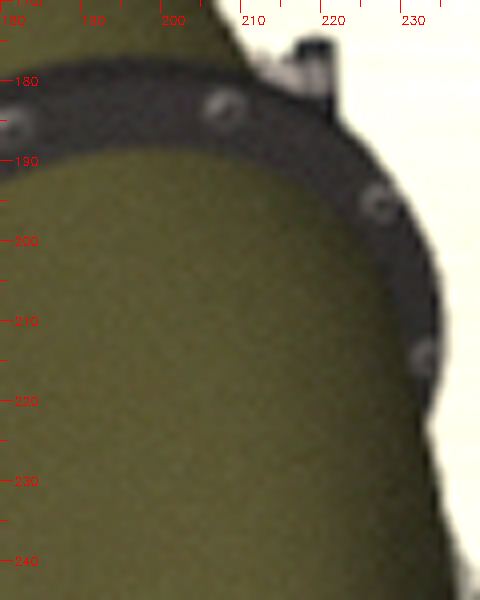

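Request:
jog_arm:
  plan: [-4, 4.5, 30, -0.007, 0, 0.007, -4, 4.5, 45, -0.007, 0, 0.007, -4, 4.5, 55, -0.007, 0, 0.007, -4, 4.5, 64, -0.007, 0, 0.007, -4, 4.5, 64, -0.007, 0, 0.007, -4, 4.5, 64, -0.007, 0, 0.007]

```text
clock: 2.6
tool_pos: [0.6017, 0.2122, 0.0499]
eef_rot: [2.074, 2.354, 0.009]
ft_force: [-1.0, 0.4, 0.4]
width: 0.697
```

Run:
```python
from h import *
go([.597,.2135,.044],.13+np.pi/2)
s=r.grab_frame("scene")
crop("s",s,270,150,80,75,8,"pics/b_s.png")
```

```text
t 2.6 p [0.6017 0.2122 0.0499] w 0.697 F [-0.9902  0.4169  0.4401] q [-0.2335  0.729  -0.2429  1.693   0.2423  0.7415  1.1018]
tool x [-0.1261  0.992   0.0003] tool z [ 0.0076  0.0013 -1.    ] xyaw 1.697196164457127
shift mm [ 1.9066 -4.5486  5.9046] turn [ 0.0077 -0.0003 -0.0036]
```

View pics/b_s.png

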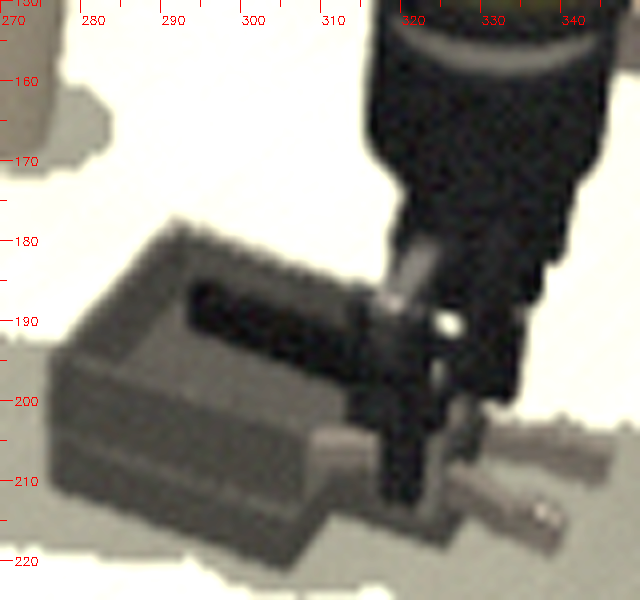

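Request:
jog_arm:
  plan: [2, -4.5, 0, 0.008, 0, -0.004, 2, -4.5, 6, 0.008, 0, -0.004, 2, -4.5, 6, 0.008, 0, -0.004, 2, -4.5, 6, 0.008, 0, -0.004]

```text
clock: 3.05
tool_pos: [0.5966, 0.2132, 0.043]
eef_rot: [-2.072, -2.361, 0.002]
ft_force: [-0.7, 0.8, 1.1]
width: 0.7
```

Request:
jog_arm:
  plan: [0, 0, 0, 0, 0, 0, 0, 0, 0, 0, 0, 0, 0, 0, 0, 0, 0, 0, 0, 0, 0, 0, 0, 0, 0, 0, 0, 0, 0, 0, 0, 0, 0, 0, 0, 0]
  fingers: 0.9

```text
clock: 3.65
tool_pos: [0.5975, 0.2133, 0.0439]
eef_rot: [2.072, 2.361, 0.001]
ft_force: [-0.2, -0.0, 6.1]
width: 0.355
```

Run:
```python
from h import *
go([.597,.2135,.044],.13+np.pi/2)
```

```text
t 3.65 p [0.5975 0.2133 0.0439] w 0.355 F [-0.1726 -0.0155  6.0772] q [-0.2365  0.7356 -0.2431  1.7006  0.2434  0.7345  1.1003]
tool x [-0.1296  0.9916  0.0002] tool z [ 0.0005  0.0002 -1.    ] xyaw 1.700781106913825
shift mm [ 0.3    -0.4399 -0.1461] turn [ 0.0006 -0.0002 -0.    ]
```

Request:
jog_arm:
  plan: [0, 0, -10, 0, 0, 0, 0, 0, -25, 0, 0, 0, 0, 0, -45, 0, 0, 0, 0, 0, -70, 0, 0, 0, 0, 0, -100, 0, 0, 0, 0, 0, -120, 0, 0, 0, 0, 0, -120, 0, 0, 0, 0, 0, -120, 0, 0, 0]

```text
clock: 4.45
tool_pos: [0.5967, 0.2132, 0.1637]
eef_rot: [-2.072, -2.361, 0.001]
ft_force: [0.6, 0.9, -2.5]
width: 0.354
```

Request:
jog_arm:
  plan: [0, 0, 0, 0, 0, 0, 0, 0, 0, 0, 0, 0]

```text
clock: 4.65
tool_pos: [0.5962, 0.2129, 0.162]
eef_rot: [-2.071, -2.36, 0.005]
ft_force: [0.6, 0.3, -2.3]
width: 0.354
```

Run:
```python
from h import *
go([.515,-.02,.13],.12+np.pi/2)
s=r.grab_frame("scene")
crop("s",s,250,110,110,90,7,"pics/c_s.png")
```

```text
t 4.65 p [0.5962 0.2129 0.162 ] w 0.354 F [ 0.6297  0.2994 -2.3135] q [-0.2121  0.6001 -0.2825  1.5921  0.1901  0.98    1.1467]
tool x [-0.13    0.9915 -0.0006] tool z [-0.0033 -0.001  -1.    ] xyaw 1.7011188358442377
shift mm [-220.3827 -110.6583   32.4532] turn [-0.0034  0.0006  0.0103]
```

View pics/c_s.png

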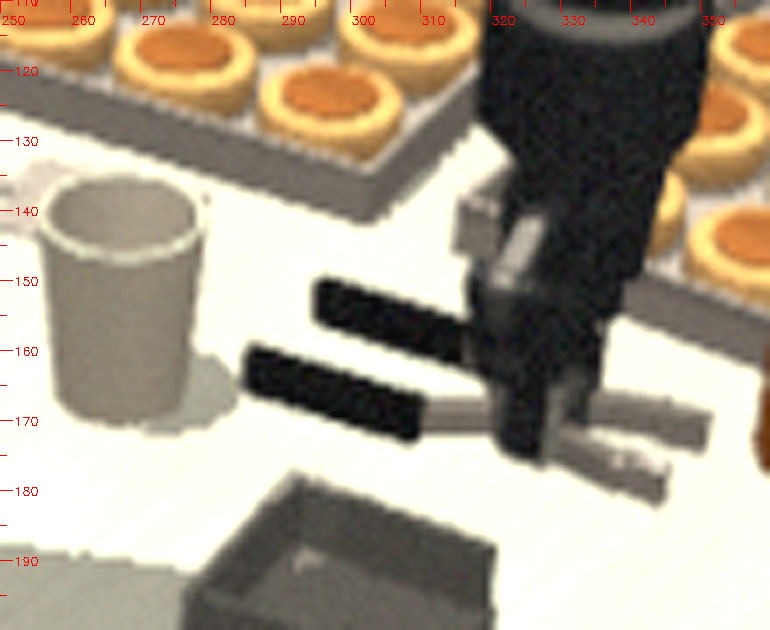

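Request:
jog_arm:
  plan: [-40, -20, 0, 0, 0, 0, -80, -40, 0, 0, 0, 0.01, -120, -60, 0, 0, 0, 0.01, -160, -80, 10, 0, 0, 0.01, -195, -100, 20, 0, 0, 0.01, -221, -111, 30, 0, 0, 0.01, -221, -111, 30, 0, 0, 0.01, -221, -111, 30, 0, 0, 0.01]

```text
clock: 5.5
tool_pos: [0.5153, -0.0207, 0.133]
eef_rot: [-2.085, -2.348, 0.002]
ft_force: [0.1, 0.0, -1.8]
width: 0.351
```

Request:
jog_arm:
  plan: [0, 0, 0, 0, 0, 0, 0, 0, 0, 0, 0, 0, 0, 0, 0, 0, 0, 0, 0, 0, 0, 0, 0, 0]

```text
clock: 5.9
tool_pos: [0.5157, -0.0196, 0.1334]
eef_rot: [-2.082, -2.352, 0.001]
ft_force: [0.8, -0.8, -1.2]
width: 0.351
```

Run:
```python
from h import *
go([.515,-.02,.024],.12+np.pi/2)
```

```text
t 5.9 p [ 0.5157 -0.0196  0.1334] w 0.351 F [ 0.7705 -0.7772 -1.2281] q [ 0.1841  0.4766 -0.2812  1.9397  0.1876  0.7511  1.4871]
tool x [-0.1211  0.9926  0.0001] tool z [-0.0008  0.     -1.    ] xyaw 1.6921781987725961
shift mm [ -0.3433  -0.6201 109.4485] turn [-0.0008 -0.0001  0.0014]
```

Request:
jog_arm:
  plan: [0, 0, 30, 0, 0, 0, 0, 0, 60, 0, 0, 0, 0, 0, 80, 0, 0, 0, 0, 0, 92, 0, 0, 0, 0, 0, 102, 0, 0, 0, 0, 0, 106, 0, 0, 0, 0, 0, 106, 0, 0, 0, 0, 0, 106, 0, 0, 0]

```text
clock: 6.7
tool_pos: [0.5159, -0.0203, 0.028]
eef_rot: [2.084, 2.351, -0.0]
ft_force: [-0.9, -0.2, -2.8]
width: 0.352
```

Request:
jog_arm:
  plan: [0, 0, 1.5, 0, 0, 0, 0, 0, 3, 0, 0, 0, 0, 0, 3, 0, 0, 0]

```text
clock: 7.0
tool_pos: [0.5159, -0.0203, 0.0247]
eef_rot: [2.084, 2.351, 0.0]
ft_force: [1.0, 1.2, -0.8]
width: 0.357
```

Request:
jog_arm:
  plan: [0, 0, 1, 0, 0, 0, 0, 0, 2, 0, 0, 0, 0, 0, 2, 0, 0, 0]

```text
clock: 7.3
tool_pos: [0.5158, -0.0203, 0.0228]
eef_rot: [2.084, 2.351, -0.0]
ft_force: [0.6, -0.1, 5.7]
width: 0.352
```

Request:
jog_arm:
  plan: [0, 0, 0, 0, 0, 0, 0, 0, 0, 0, 0, 0, 0, 0, 0, 0, 0, 0, 0, 0, 0, 0, 0, 0]
  fingers: 0.3

```text
clock: 7.7
tool_pos: [0.5152, -0.0203, 0.0222]
eef_rot: [-2.083, -2.35, 0.002]
ft_force: [0.1, 1.3, 0.1]
width: 0.7
```

Request:
jog_arm:
  plan: [0, 0, -20, 0, 0, 0, 0, 0, -60, 0, 0, 0, 0, 0, -100, 0, 0, 0, 0, 0, -140, 0, 0, 0, 0, 100, -160, 0, 0, 0, 50, 150, -160, 0, 0, 0, 100, 150, -160, 0, 0, 0, 100, 150, -160, 0, 0, 0]
  fingers: 0

```text
clock: 8.5
tool_pos: [0.6537, 0.098, 0.1822]
eef_rot: [-2.086, -2.349, 0.001]
ft_force: [0.9, 0.0, -0.1]
width: 0.997
```

Run:
```python
from h import *
st()
t=r.grab_frame("top");s=r.grab_frame("scene")
cv2.imwrite("pics/t2.png",t);cv2.imwrite("pics/s2.png",s)
crop("t",t,250,200,80,90,6,"pics/d_t.png",2.5);crop("s",s,170,190,120,95,6,"pics/d_s.png",2.5)
```

```text
t 8.5 p [0.6537 0.098  0.1822] w 0.997 F [ 0.8764  0.0399 -0.0761] q [-0.0205  0.6208 -0.2882  1.4878  0.1903  1.0613  1.3384]
```

View pics/d_t.png

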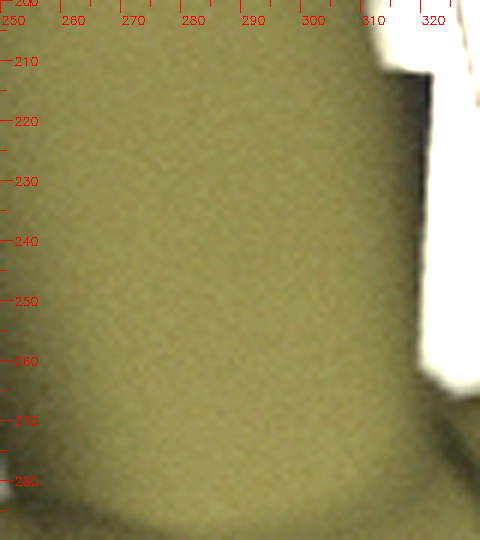

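View pics/d_s.png

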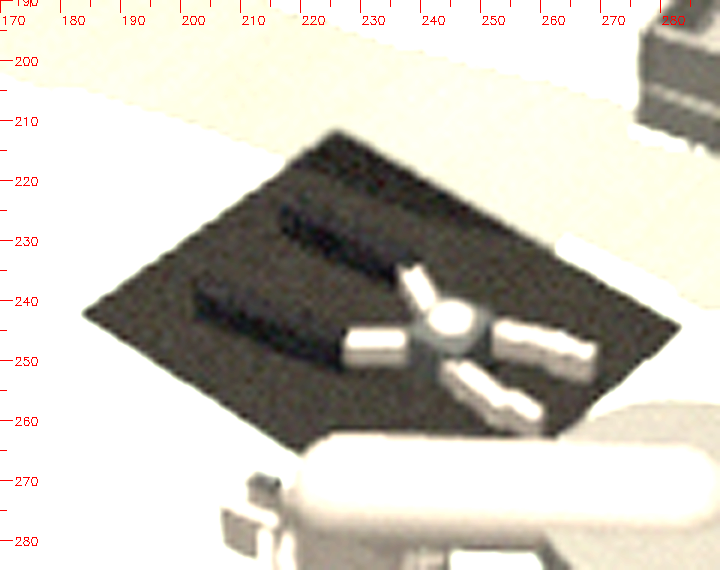

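Run:
```python
from h import *
print("disc",atz("scene",244.3,243,.028))
print("pred",proj("scene",[.5155,-.0203,.028]))
h1=atz("scene",203,237.5,.022);h2=atz("scene",217.5,224.5,.022);print("handle ends",h1,h2,(h1+h2)/2)
g=atz("scene",227,247,.024);g2=atz("scene",237,233,.024);print("fronts",g,g2)
for a in(.12,):
    print("pred ends",np.array([.5155,-.0203])-.107*np.array([np.cos(a),np.sin(a)]))
go([.4609,-.0268,.18],.12+np.pi/2)
```

```text
disc [ 0.5123 -0.0217  0.028 ]
pred [245.6676 243.2342]
handle ends [ 0.4148 -0.0631  0.022 ] [ 0.4114 -0.0042  0.022 ] [ 0.4131 -0.0336  0.022 ]
fronts [ 0.4851 -0.0548  0.024 ] [ 0.4726 -0.0009  0.024 ]
pred ends [ 0.4093 -0.0331]
t 8.6 p [0.6537 0.1059 0.182 ] w 1.0 F [0.0843 0.4888 0.879 ] q [-0.026   0.6225 -0.2944  1.4862  0.1886  1.0596  1.3392]
tool x [-0.1284  0.9917  0.0059] tool z [ 0.0001  0.006  -1.    ] xyaw 1.6995953724391064
shift mm [-106.8573 -208.2886    1.1689] turn [ 0.0008 -0.0059  0.0088]
```

Request:
jog_arm:
  plan: [-35, -70, 0, 0, 0, 0, -70, -139, 0, 0, 0, 0, -107, -208, 1, 0, -0.006, 0.009, -107, -208, 1, 0, -0.006, 0.009, -107, -208, 1, 0, -0.006, 0.009, -107, -208, 1, 0, -0.006, 0.009, -107, -208, 1, 0, -0.006, 0.009, -107, -208, 1, 0, -0.006, 0.009]

```text
clock: 9.4
tool_pos: [0.4598, -0.0335, 0.1816]
eef_rot: [2.091, 2.339, -0.005]
ft_force: [0.1, 0.0, 0.4]
width: 0.997
```

Request:
jog_arm:
  plan: [0, 0, 0, 0, 0, 0, 0, 0, 0, 0, 0, 0, 0, 0, 0, 0, 0, 0]

```text
clock: 9.7
tool_pos: [0.4592, -0.0337, 0.1812]
eef_rot: [2.091, 2.34, -0.007]
ft_force: [0.2, -0.6, 0.5]
width: 1.002
```

Run:
```python
from h import *
go([.4605,-.0268,.018],.12+np.pi/2)
```

```text
t 9.7 p [ 0.4592 -0.0337  0.1812] w 1.002 F [ 0.1912 -0.5813  0.5075] q [ 0.2444  0.3386 -0.3059  2.0139  0.1466  0.8099  1.5363]
tool x [-0.1119  0.9937 -0.0057] tool z [-0.0005 -0.0058 -1.    ] xyaw 1.6829657146037014
shift mm [  7.6185   2.2914 163.1612] turn [-0.0012  0.0057 -0.0078]
```

Request:
jog_arm:
  plan: [7.6, 2.3, 30, -0.001, 0.006, -0.008, 7.6, 2.3, 70, -0.001, 0.006, -0.008, 7.6, 2.3, 95, -0.001, 0.006, -0.008, 7.6, 2.3, 110, -0.001, 0.006, -0.008, 7.6, 2.3, 120, -0.001, 0.006, -0.008, 7.6, 2.3, 120, -0.001, 0.006, -0.008, 7.6, 2.3, 120, -0.001, 0.006, -0.008]

```text
clock: 10.4
tool_pos: [0.4606, -0.027, 0.0617]
eef_rot: [2.085, 2.35, 0.0]
ft_force: [-0.4, 0.0, 0.2]
width: 1.003
```

Run:
```python
from h import *
go([.4605,-.0268,.018],.12+np.pi/2)
s=r.grab_frame("scene")
crop("s",s,170,180,120,95,6,"pics/e_s.png",2.5)
```

```text
t 10.4 p [ 0.4606 -0.027   0.0617] w 1.003 F [-0.3681  0.0482  0.2275] q [ 0.1689  0.5278 -0.2357  2.1492  0.2529  0.4895  1.4304]
tool x [-0.1191  0.9929 -0.0001] tool z [ 0.0004 -0.     -1.    ] xyaw 1.6901798963402213
shift mm [ 0.2344 -0.0641 43.7455] turn [ 0.0004  0.0001 -0.0006]
```

View pics/e_s.png

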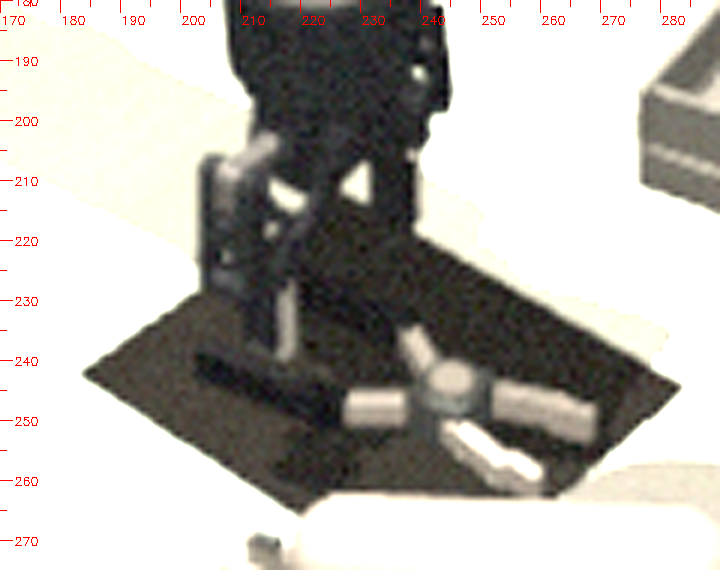

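Request:
jog_arm:
  plan: [0, 0, 15, 0, 0, 0, 0, 0, 25, 0, 0, 0, 0, 0, 34, 0, 0, 0, 0, 0, 34, 0, 0, 0]

```text
clock: 10.85
tool_pos: [0.4598, -0.0271, 0.0267]
eef_rot: [-2.084, -2.349, 0.001]
ft_force: [-0.3, -1.1, 1.1]
width: 1.001
```

Request:
jog_arm:
  plan: [0, 0, 5, 0, 0, 0, 0, 0, 10, 0, 0, 0, 0, 0, 10, 0, 0, 0]

```text
clock: 11.15
tool_pos: [0.46, -0.0271, 0.017]
eef_rot: [-2.085, -2.35, 0.001]
ft_force: [0.7, -0.4, 0.2]
width: 0.999
```

Run:
```python
from h import *
go([.4605,-.0268,.018],.12+np.pi/2)
s=r.grab_frame("scene")
crop("s",s,170,180,120,95,6,"pics/f_s.png",2.5)
```

```text
t 11.15 p [ 0.46   -0.0271  0.017 ] w 0.999 F [ 0.664  -0.389   0.1513] q [ 0.1306  0.6108 -0.1839  2.1841  0.2944  0.3699  1.3938]
tool x [-0.1189  0.9929  0.    ] tool z [-0.0006 -0.     -1.    ] xyaw 1.6900223253826703
shift mm [ 0.262   0.5424 -1.0398] turn [-0.0006 -0.     -0.0008]
```

View pics/f_s.png

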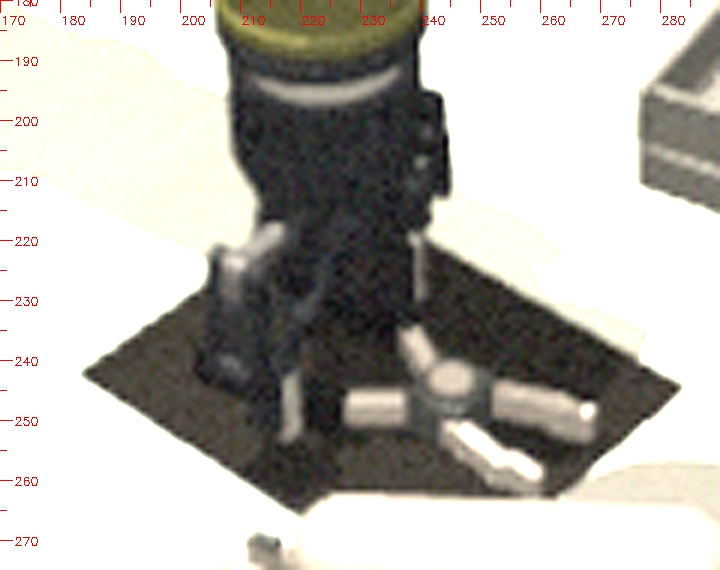

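Request:
jog_arm:
  plan: [0, 0, 0, 0, 0, 0, 0, 0, 0, 0, 0, 0, 0, 0, 0, 0, 0, 0, 0, 0, 0, 0, 0, 0]
  fingers: 0.27

```text
clock: 11.6
tool_pos: [0.4604, -0.027, 0.0181]
eef_rot: [2.085, 2.349, 0.001]
ft_force: [-1.7, 1.8, 8.5]
width: 0.733
```

Run:
```python
from h import *
st()
s=r.grab_frame("scene")
crop("s",s,170,180,120,95,6,"pics/g_s.png",2.5)
```

```text
t 11.6 p [ 0.4604 -0.027   0.0181] w 0.733 F [-1.738   1.7885  8.5065] q [ 0.1309  0.6086 -0.1848  2.1837  0.294   0.3711  1.3939]
```

View pics/g_s.png

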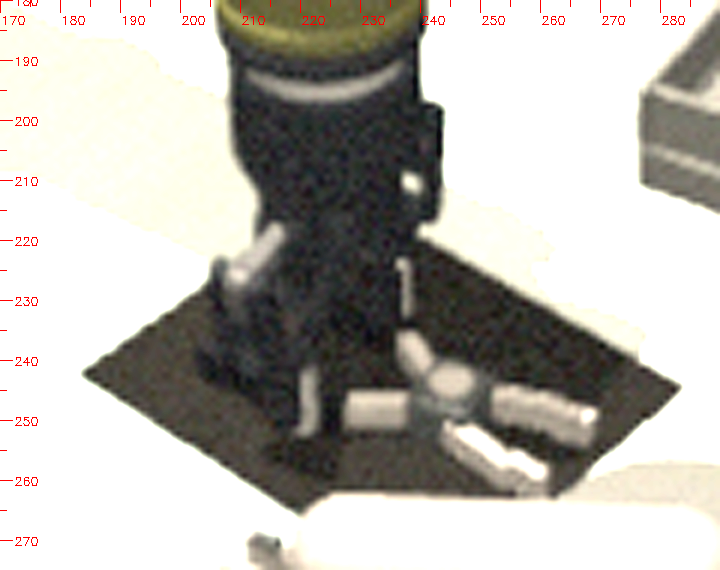

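Request:
jog_arm:
  plan: [0, 0, 0, 0, 0, 0, 0, 0, 0, 0, 0, 0, 0, 0, -5, 0, 0, 0, 0, 0, -10, 0, 0, 0, 0, 0, -20, 0, 0, 0, 0, 0, -30, 0, 0, 0, 0, 0, -30, 0, 0, 0, 0, 0, -30, 0, 0, 0]
  fingers: 0.28

```text
clock: 12.45
tool_pos: [0.4605, -0.0273, 0.0478]
eef_rot: [2.085, 2.349, 0.001]
ft_force: [0.2, -0.2, -2.4]
width: 0.718
```

Run:
```python
from h import *
st()
s=r.grab_frame("scene")
crop("s",s,170,170,120,95,6,"pics/i_s.png",2.5)
```

```text
t 12.45 p [ 0.4605 -0.0273  0.0478] w 0.718 F [ 0.1631 -0.1699 -2.4416] q [ 0.1585  0.5528 -0.2214  2.1617  0.2679  0.4511  1.4168]
```

View pics/i_s.png

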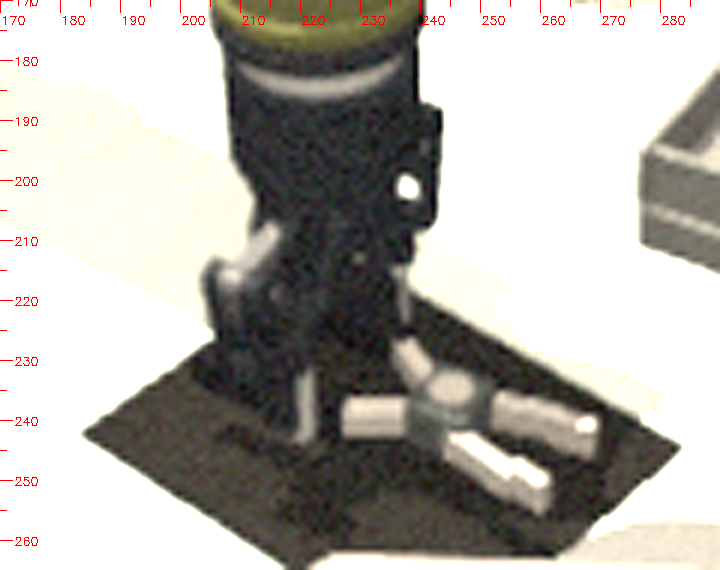

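Run:
```python
from h import *
go([.401,-.2197,.104],.12+np.pi/2)
```

```text
t 12.5 p [ 0.4603 -0.0273  0.0475] w 0.721 F [ 1.1417 -0.425  -1.3691] q [ 0.1583  0.5533 -0.2212  2.162   0.268   0.451   1.4168]
tool x [-0.1187  0.9929 -0.0001] tool z [ 0.0004 -0.0001 -1.    ] xyaw 1.6898108899198099
shift mm [-184.0569  -81.6601  -56.491 ] turn [ 0.0004  0.0001 -0.001 ]
```

Request:
jog_arm:
  plan: [0, 0, -25, 0, 0, 0, -20, -15, -56, 0, 0, 0, -50, -35, -56, 0, 0, 0, -80, -50, -56, 0, 0, 0, -110, -65, -56, 0, 0, 0, -140, -82, -56, 0, 0, 0, -170, -82, -56, 0, 0, 0, -184, -82, -56, 0, 0, 0]

```text
clock: 13.3
tool_pos: [0.4001, -0.2224, 0.1031]
eef_rot: [2.089, 2.346, -0.001]
ft_force: [0.9, 0.6, -2.4]
width: 0.723
```

Request:
jog_arm:
  plan: [0, 0, 0, 0, 0, 0, 0, 0, 0, 0, 0, 0, 0, 0, 0, 0, 0, 0]

```text
clock: 13.6
tool_pos: [0.4007, -0.2179, 0.1032]
eef_rot: [-2.082, -2.351, -0.001]
ft_force: [-0.6, -0.8, -0.9]
width: 0.718
```

Run:
```python
from h import *
go([.401,-.2197,.104],.12+np.pi/2)
s=r.grab_frame("scene");cv2.imwrite("pics/s3.png",s)
crop("s",s,120,200,130,110,6,"pics/j_s.png",1.8)
t=r.grab_frame("top");crop("t",t,310,170,90,90,6,"pics/j_t.png",1.8)
```

```text
t 13.6 p [ 0.4007 -0.2179  0.1032] w 0.718 F [-0.5925 -0.7639 -0.9118] q [ 0.6582  0.4534 -0.2996  2.1202  0.2301  0.599   1.8882]
tool x [-0.1211  0.9926  0.001 ] tool z [-0.0005  0.0009 -1.    ] xyaw 1.6921461916986824
shift mm [-1.7846  0.0534 -0.7913] turn [-0.0004 -0.001   0.0014]
```

View pics/j_s.png

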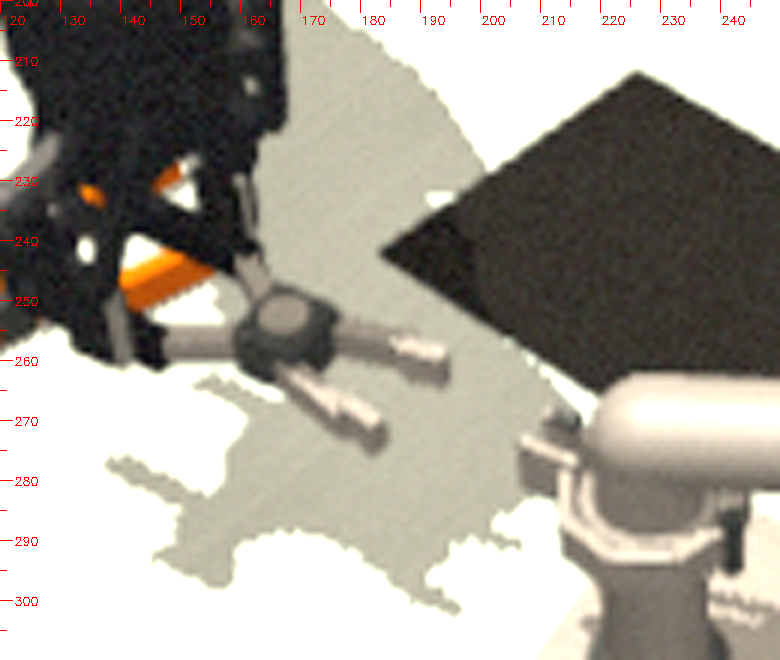

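View pics/j_t.png

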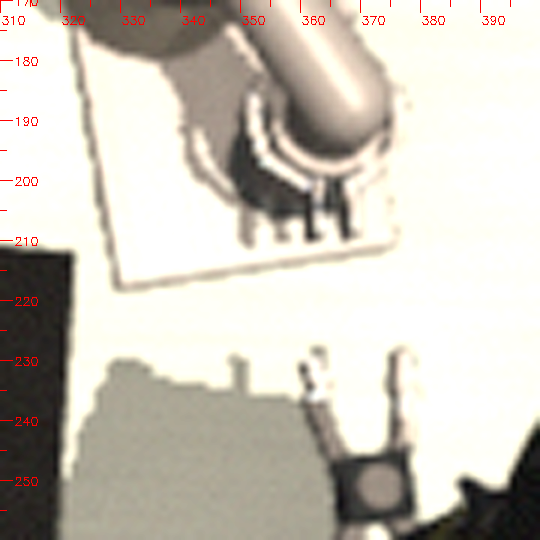

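Run:
```python
from h import *
print("disc tri",tri([("top",371.3,251),("scene",167,252)]))
print("head block c top", atz("top",371,250.5,.113))
j=[atz("top",361.5,230,.106),atz("top",376.5,229.5,.106)];print("jaw tips top",j,np.mean(j,0))
k=[atz("scene",192,258.5,.107),atz("scene",181,269,.107)];print("jaw tips scene",k,np.mean(k,0))
p=np.array([.4007,-.2179]);e=np.array([np.cos(.12),np.sin(.12)]);print("pred pivot",p+.0545*e,"jaw",p+.103*e,"tip",p+.1125*e)
```

```text
disc tri (array([ 0.4558, -0.2105,  0.1114]), array([0.0024, 0.0024]))
head block c top [ 0.4585 -0.2077  0.113 ]
jaw tips top [array([ 0.509 , -0.1868,  0.106 ]), array([ 0.5111, -0.2237,  0.106 ])] [ 0.51   -0.2052  0.106 ]
jaw tips scene [array([ 0.5064, -0.1912,  0.107 ]), array([ 0.5092, -0.2274,  0.107 ])] [ 0.5078 -0.2093  0.107 ]
pred pivot [ 0.4548 -0.2114] jaw [ 0.503  -0.2056] tip [ 0.5124 -0.2044]
```

Request:
jog_arm:
  plan: [-1.8, 12, -1, 0, 0, 0, -1.8, 26, -1, 0, 0, 0, -1.8, 38, -1, 0, 0, 0, -1.8, 44, -1, 0, 0, 0, -1.8, 44, -1, 0, 0, 0]

```text
clock: 14.2
tool_pos: [0.446, -0.2156, 0.1042]
eef_rot: [2.083, 2.351, 0.001]
ft_force: [-0.7, -0.0, -1.8]
width: 0.723
```

Run:
```python
from h import *
go([.4707,-.2113,.104],.12+np.pi/2)
s=r.grab_frame("scene")
crop("s",s,160,230,90,70,8,"pics/k_s.png",1.6)
t=r.grab_frame("top");crop("t",t,335,180,60,65,8,"pics/k_t.png",1.6)
```

```text
t 14.2 p [ 0.446  -0.2156  0.1042] w 0.723 F [-0.7062 -0.0038 -1.7975] q [ 0.6057  0.4955 -0.2956  2.0239  0.2293  0.6527  1.8521]
tool x [-0.1202  0.9927  0.0002] tool z [ 0.0007  0.0003 -1.    ] xyaw 1.6913165088443196
shift mm [ 1.2892 25.0779  0.2507] turn [ 0.0007 -0.0002  0.0005]
```

View pics/k_s.png

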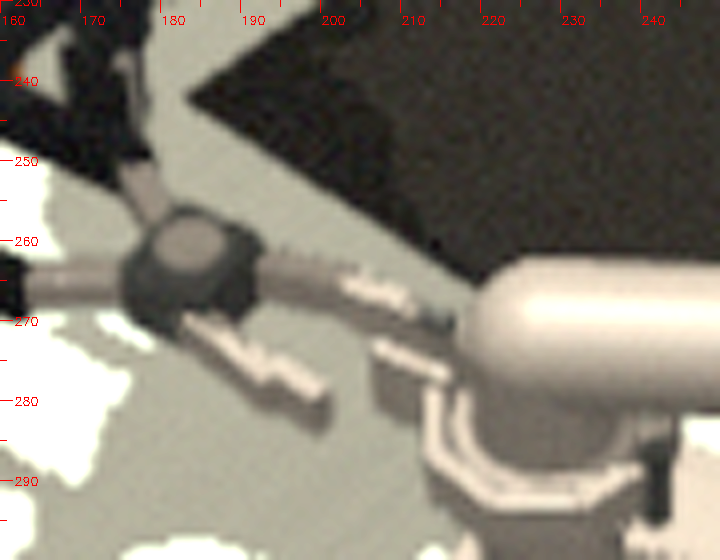

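View pics/k_t.png

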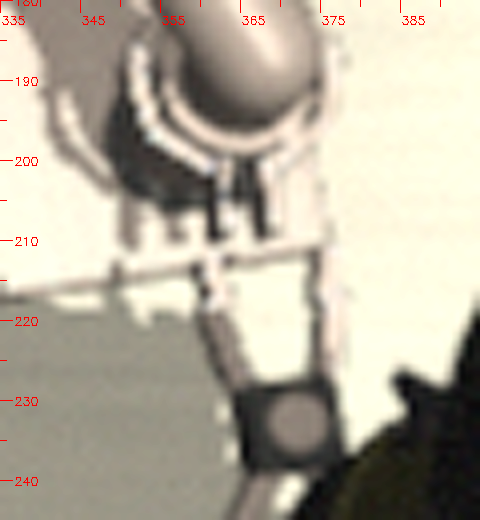

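Run:
```python
from h import *
# jaw inner/outer tips
for q in((200.5,279.5),(199,278),(197,279.5)): print("near jaw tip",q,atz("scene",*q,.106))
for q in((360.5,213),(362.3,213),(373.3,213),(375.3,213)):print("top jaw",q,atz("top",*q,.106))
print("ear near outer top",atz("scene",206.5,274.5,.112),atz("scene",215.5,278.3,.112))
p=np.array([.446,-.2156]);e=np.array([np.cos(.12),np.sin(.12)]);n=np.array([-e[1],e[0]])
for s in(1,-1):
  for w in(.014,.016):
    q=p+e*.1125+s*w*n;print(s,w,q,proj("scene",[*q,.108]),proj("top",[*q,.108]))
# ears predicted
for s in (1,-1):
    for w in(.0095,):
        q=np.array([.564,-.1995])+s*w*n;print("ear",q,proj("scene",[*q,.112]),proj("top",[*q,.112]))
```

```text
near jaw tip (200.5, 279.5) [ 0.5602 -0.2243  0.106 ]
near jaw tip (199, 278) [ 0.555 -0.223  0.106]
near jaw tip (197, 279.5) [ 0.5546 -0.2285  0.106 ]
top jaw (360.5, 213) [ 0.5514 -0.1848  0.106 ]
top jaw (362.3, 213) [ 0.5515 -0.1893  0.106 ]
top jaw (373.3, 213) [ 0.5522 -0.2166  0.106 ]
top jaw (375.3, 213) [ 0.5523 -0.2215  0.106 ]
ear near outer top [ 0.5648 -0.2105  0.112 ] [ 0.5861 -0.2074  0.112 ]
1 0.014 [ 0.556  -0.1882] [210.6295 267.6392] [362.0289 211.0512]
1 0.016 [ 0.5558 -0.1862] [211.1751 267.0363] [361.229 211.127]
-1 0.014 [ 0.5594 -0.216 ] [202.8371 276.2497] [373.2203 209.9904]
-1 0.016 [ 0.5596 -0.218 ] [202.2693 276.8771] [374.0191 209.9147]
ear [ 0.5629 -0.1901] [212.4377 268.2638] [363.0764 208.058 ]
ear [ 0.5651 -0.2089] [207.1692 274.1188] [370.6927 207.3373]
```

Run:
```python
from h import *
print(tri([("top",374.3,212.),("scene",199.5,278.5)]))
print(tri([("top",361.3,212.5),("scene",211,268)]))
print("disc",tri([("top",370.3,232.5),("scene",182,260)]))
print("ear R top tip mid",tri([("top",369.5,208),("scene",207,273.5)]))
print("ear L tip mid",tri([("top",363.8,208.5),("scene",212.8,268.7)]))
```

```text
(array([ 0.5549, -0.2206,  0.1023]), array([0.0008, 0.0008]))
(array([ 0.5538, -0.1865,  0.104 ]), array([0.0011, 0.0011]))
disc (array([ 0.5   , -0.2091,  0.1132]), array([0.0034, 0.0034]))
ear R top tip mid (array([ 0.5633, -0.2066,  0.1107]), array([0.0005, 0.0005]))
ear L tip mid (array([ 0.5629, -0.191 ,  0.1114]), array([0.0013, 0.0013]))
```

Request:
jog_arm:
  plan: [2.5, 3, -2, 0, 0, 0, 2.5, 8, -2, 0, 0, 0, 2.5, 14, -2, 0, 0, 0, 2.5, 20, -2, 0, 0, 0, 2.5, 25, -2, 0, 0, 0, 2.5, 25, -2, 0, 0, 0, 2.5, 25, -2, 0, 0, 0]

```text
clock: 15.0
tool_pos: [0.4693, -0.2104, 0.1063]
eef_rot: [-2.085, -2.35, -0.0]
ft_force: [-0.2, 0.8, -2.5]
width: 0.725
```

Run:
```python
from h import *
go([.4707,-.2113,.104],.12+np.pi/2)
s=r.grab_frame("scene")
crop("s",s,160,230,90,70,8,"pics/l_s.png",1.6)
t=r.grab_frame("top");crop("t",t,335,180,60,65,8,"pics/l_t.png",1.6)
```

```text
t 15.0 p [ 0.4693 -0.2104  0.1063] w 0.725 F [-0.1537  0.7684 -2.5   ] q [ 0.5745  0.5146 -0.2944  1.9736  0.2273  0.6846  1.8297]
tool x [-0.1194  0.9928  0.0002] tool z [ 0.0002  0.0003 -1.    ] xyaw 1.6904838450261161
shift mm [-1.095   1.2533  2.2633] turn [ 0.0002 -0.0002 -0.0003]
```

View pics/l_s.png

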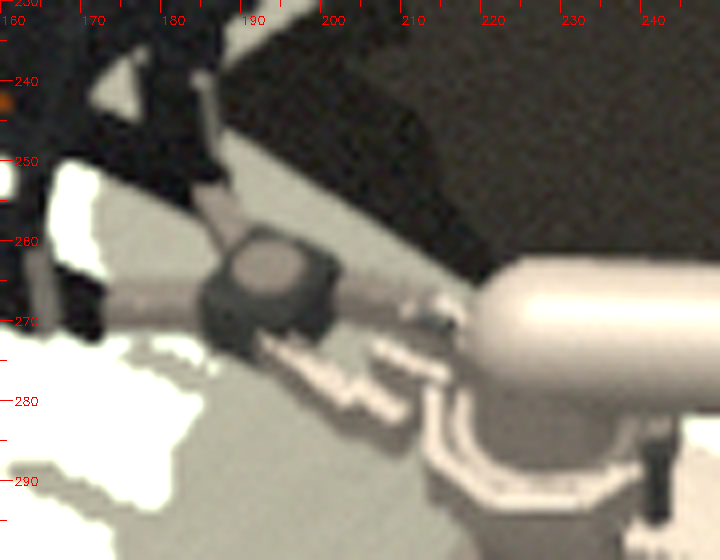

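View pics/l_t.png

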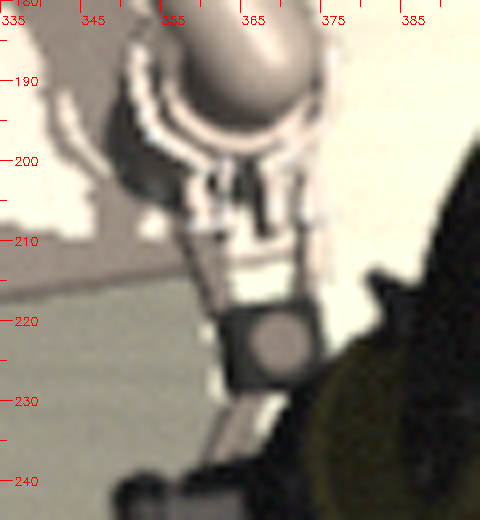

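Request:
jog_arm:
  plan: [0, 1, 0, 0, 0, 0, 0, 1, 0, 0, 0, 0, 0, 1, 0, 0, 0, 0]
  fingers: 0.4

```text
clock: 15.4
tool_pos: [0.4655, -0.2109, 0.1053]
eef_rot: [-2.082, -2.343, 0.008]
ft_force: [-9.6, 0.7, -0.9]
width: 0.606
```

Request:
jog_arm:
  plan: [0, 0, -1, 0, 0, 0, 0, 0, -2, 0, 0, 0, 0, 0, -2, 0, 0, 0]
  fingers: 0.47

```text
clock: 15.7
tool_pos: [0.462, -0.2117, 0.1065]
eef_rot: [-2.082, -2.337, 0.015]
ft_force: [-16.5, -2.1, -1.3]
width: 0.533
```

Run:
```python
from h import *
st()
s=r.grab_frame("scene")
crop("s",s,160,230,90,70,8,"pics/m_s.png",1.6)
t=r.grab_frame("top");crop("t",t,335,180,60,65,8,"pics/m_t.png",1.6)
```

```text
t 15.7 p [ 0.462  -0.2117  0.1065] w 0.533 F [-16.5363  -2.1065  -1.2708] q [ 0.5766  0.5124 -0.291   1.9767  0.2272  0.6981  1.8302]
```

View pics/m_s.png

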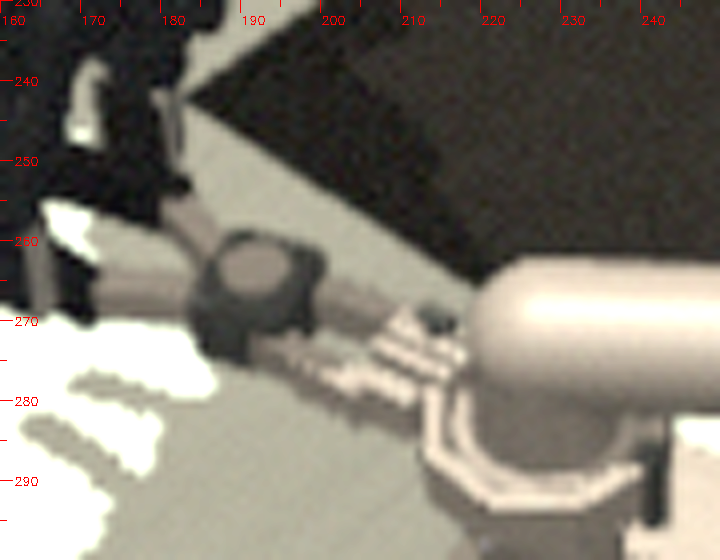

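View pics/m_t.png

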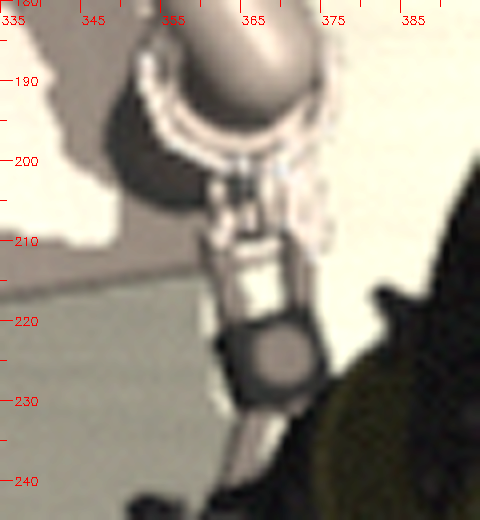

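Request:
jog_arm:
  plan: [0, -3, 0, 0, 0, 0, 0, -5, 0, 0, 0, 0, 0, -5, 0, 0, 0, 0]

```text
clock: 16.1
tool_pos: [0.4615, -0.2119, 0.1076]
eef_rot: [-2.085, -2.344, 0.006]
ft_force: [-8.0, -0.7, -1.1]
width: 0.532
```

Request:
jog_arm:
  plan: [0, 0, 0, 0, 0, 0, 0, 0, -1, 0, 0, 0, 0, 0, -1, 0, 0, 0, 0, 0, -1, 0, 0, 0]
  fingers: 0.51

```text
clock: 16.5
tool_pos: [0.461, -0.2117, 0.1084]
eef_rot: [-2.083, -2.343, 0.008]
ft_force: [-8.0, -1.2, -2.5]
width: 0.495
```

Run:
```python
from h import *
st()
s=r.grab_frame("scene")
crop("s",s,160,230,90,70,8,"pics/n_s.png",1.6)
t=r.grab_frame("top");crop("t",t,335,180,60,65,8,"pics/n_t.png",1.6)
```

```text
t 16.5 p [ 0.461  -0.2117  0.1084] w 0.495 F [-7.9698 -1.1903 -2.4972] q [ 0.582   0.506  -0.2943  1.9831  0.2257  0.691   1.8349]
```

View pics/n_s.png

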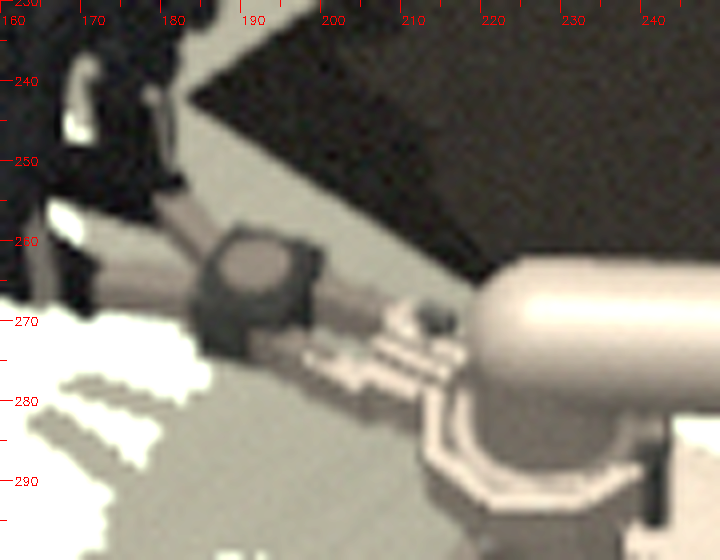

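View pics/n_t.png

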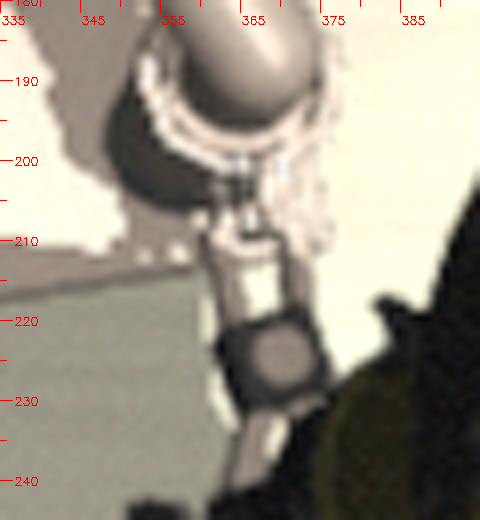

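Request:
jog_arm:
  plan: [0, -2, 0, 0, 0, 0, 0, -2, 0, 0, 0, 0, 0, -2, 0, 0, 0, 0, 0, -2, 0, 0, 0, 0]
  fingers: 0.54

```text
clock: 17.0
tool_pos: [0.4606, -0.2118, 0.1088]
eef_rot: [-2.084, -2.346, 0.005]
ft_force: [-6.3, -0.4, -2.2]
width: 0.474
```

Request:
jog_arm:
  plan: [0, 0, 0, 0, 0, 0, 0, 0, 0, 0, 0, 0, 0, 0, 0, 0, 0, 0]
  fingers: 0.58

```text
clock: 17.3
tool_pos: [0.4606, -0.2118, 0.1088]
eef_rot: [-2.084, -2.346, 0.005]
ft_force: [-6.4, -1.0, -1.5]
width: 0.474
```

Run:
```python
from h import *
st()
s=r.grab_frame("scene")
crop("s",s,160,230,90,70,8,"pics/o_s.png",1.6)
t=r.grab_frame("top");crop("t",t,335,180,60,65,8,"pics/o_t.png",1.6)
```

```text
t 17.3 p [ 0.4606 -0.2118  0.1088] w 0.474 F [-6.4082 -1.0439 -1.5228] q [ 0.584   0.504  -0.2952  1.9859  0.2254  0.6872  1.8365]
```

View pics/o_s.png

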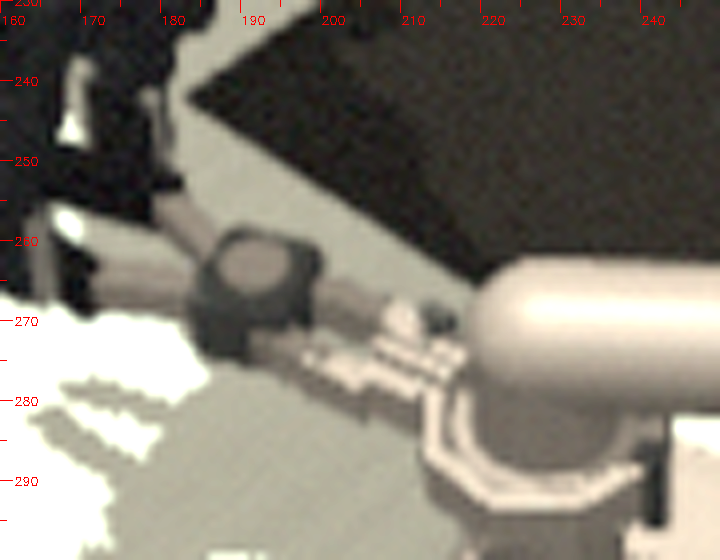

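View pics/o_t.png

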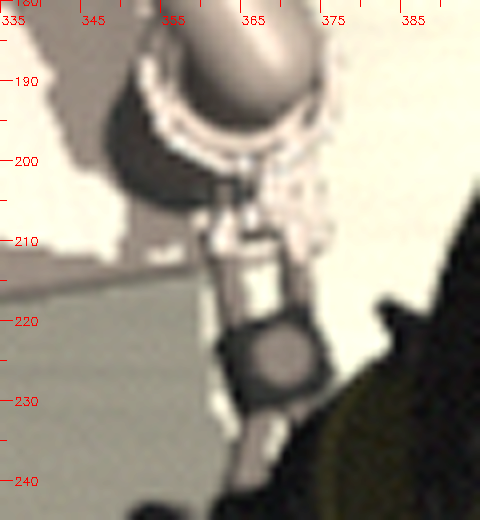

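Request:
jog_arm:
  plan: [0, 0, 0, 0, 0, 0, 0, 0, 0, 0, 0, 0, 0, 0, 0, 0, 0, 0]
  fingers: 0.4

```text
clock: 17.7
tool_pos: [0.464, -0.2115, 0.1097]
eef_rot: [2.084, 2.349, 0.001]
ft_force: [-0.6, 0.4, -2.3]
width: 0.601
```

Request:
jog_arm:
  plan: [0, 0, 0, 0, 0, 0, 0, 0, 0, 0, 0, 0, 0, 0, 0, 0, 0, 0]
  fingers: 0.29

```text
clock: 18.0
tool_pos: [0.4633, -0.2114, 0.1094]
eef_rot: [2.085, 2.35, 0.0]
ft_force: [1.1, -0.0, -1.9]
width: 0.711
```

Run:
```python
from h import *
st()
s=r.grab_frame("scene")
crop("s",s,160,230,90,70,8,"pics/p_s.png",1.6)
t=r.grab_frame("top");crop("t",t,335,180,60,65,8,"pics/p_t.png",1.6)
```

```text
t 18.0 p [ 0.4633 -0.2114  0.1094] w 0.711 F [ 1.055  -0.0062 -1.9309] q [ 0.5832  0.5039 -0.2966  1.9835  0.225   0.6851  1.8364]
```

View pics/p_s.png

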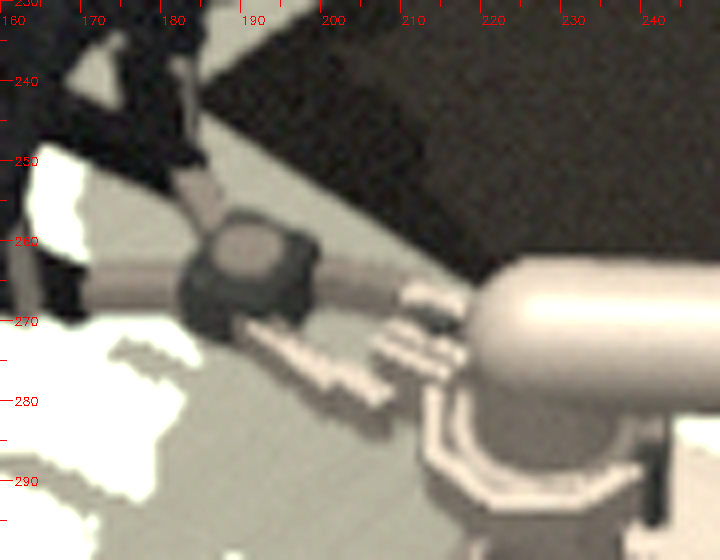

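View pics/p_t.png

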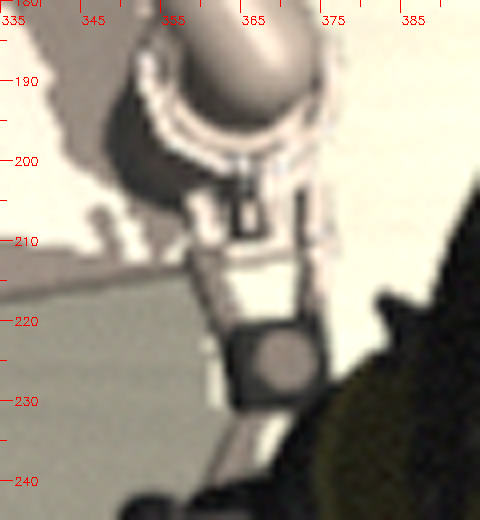

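Request:
jog_arm:
  plan: [0, -8, 0, 0, 0, 0, 0, -20, 0, 0, 0, 0, 0, -35, 0, 0, 0, 0, 0, -50, 0, 0, 0, 0, 0, -65, 0, 0, 0, 0, 0, -70, 0, 0, 0, 0, 0, -70, 0, 0, 0, 0, 0, -70, 0, 0, 0]

```text
invalid input at $.plan: expected a multiple of 6 numbers
```

Run:
```python
from h import *
go([.4605,-.027,.109],.12+np.pi/2)
s=r.grab_frame("scene")
crop("s",s,120,200,130,100,6,"pics/q_s.png",1.6)
t=r.grab_frame("top");crop("t",t,335,180,60,75,8,"pics/q_t.png",1.6)
```

```text
t 18.1 p [ 0.4632 -0.2114  0.1094] w 0.712 F [ 0.5399  1.0191 -2.3809] q [ 0.5832  0.504  -0.2966  1.9835  0.225   0.6851  1.8365]
tool x [-0.119   0.9929 -0.0001] tool z [ 0.0001 -0.0001 -1.    ] xyaw 1.6901046663966586
shift mm [183.3814  19.2268   0.3799] turn [ 0.0001  0.0001 -0.0007]
```

View pics/q_s.png

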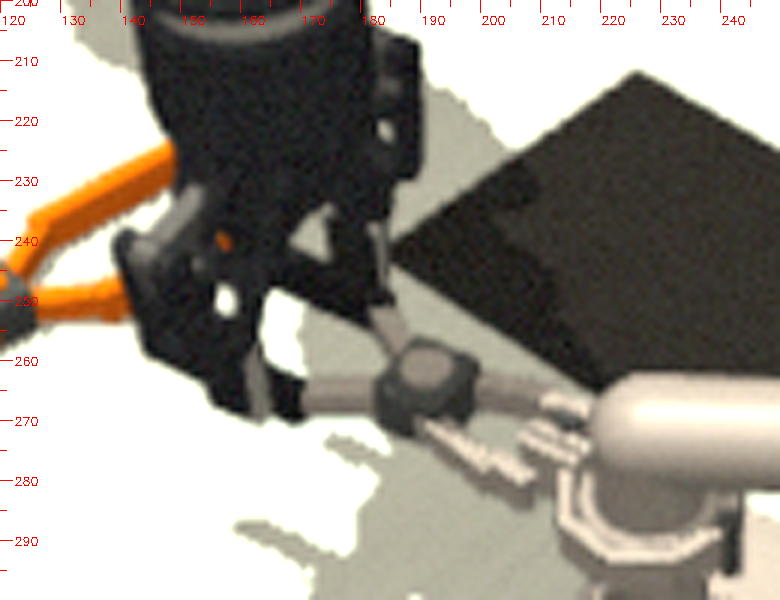

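View pics/q_t.png

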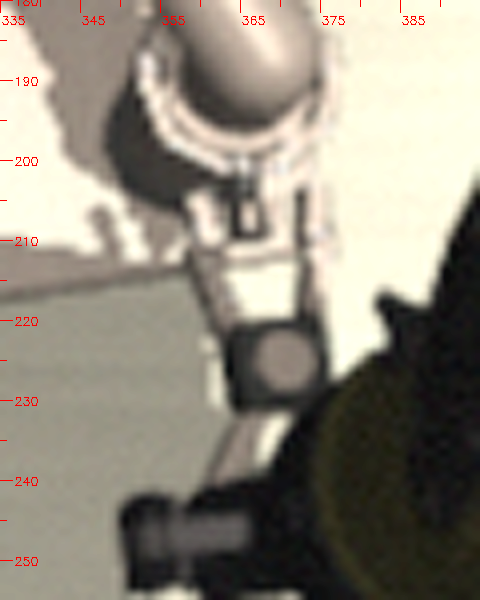

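Request:
jog_arm:
  plan: [0, -8, 0, 0, 0, 0, 0, -20, 0, 0, 0, 0, 0, -35, 0, 0, 0, 0, 0, -50, 0, 0, 0, 0, 0, -65, 0, 0, 0, 0, 0, -70, 0, 0, 0, 0, 0, -70, 0, 0, 0, 0]

```text
clock: 18.9
tool_pos: [0.3926, -0.2201, 0.1095]
eef_rot: [-2.087, -2.348, 0.001]
ft_force: [1.1, -0.6, -2.7]
width: 0.713
```

Run:
```python
from h import *
go([.4605,-.027,.109],.12+np.pi/2)
s=r.grab_frame("scene")
crop("s",s,120,200,130,100,6,"pics/r_s.png",1.6)
t=r.grab_frame("top");crop("t",t,335,180,60,75,8,"pics/r_t.png",1.6)
```

```text
t 18.9 p [ 0.3926 -0.2201  0.1095] w 0.713 F [ 1.0716 -0.5569 -2.7136] q [ 0.6741  0.4356 -0.3034  2.1285  0.2235  0.6071  1.9017]
tool x [-0.1177  0.9931 -0.0002] tool z [-0.0004 -0.0003 -1.    ] xyaw 1.6887545545866633
shift mm [183.7255  90.1065   0.4592] turn [-0.0004  0.0002 -0.002 ]
```

View pics/r_s.png

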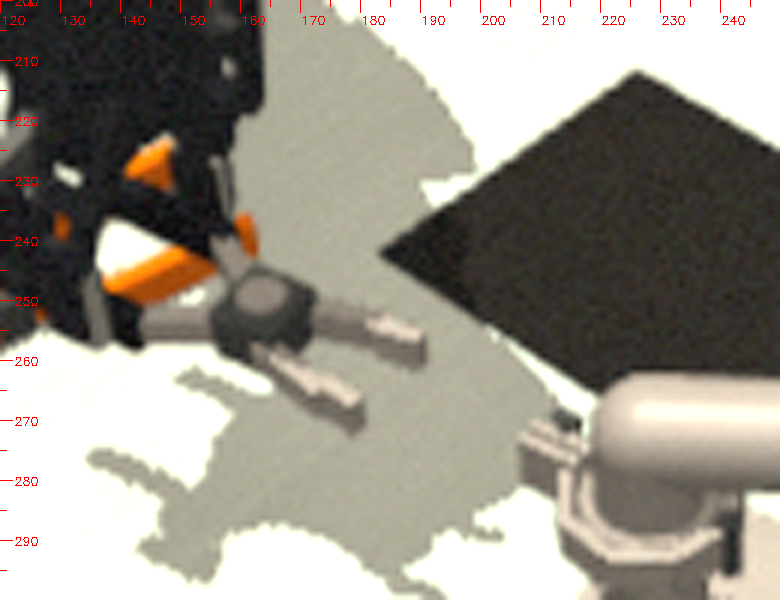

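View pics/r_t.png

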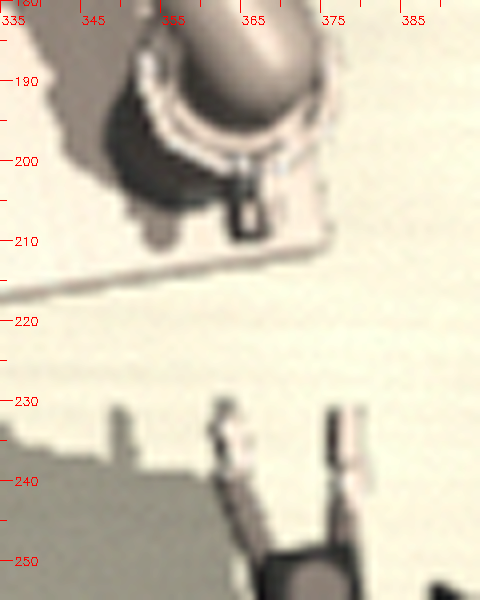

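Request:
jog_arm:
  plan: [40, 0, 0, 0, 0, 0, 80, 10, 0, 0, 0, 0, 115, 40, 0, 0, 0, 0, 150, 70, 0, 0, 0, 0, 175, 85, 0, 0, 0, 0, 184, 90, 0, 0, 0, 0, 184, 90, 0, 0, 0, 0, 184, 90, 0, 0, 0, 0]

```text
clock: 19.8
tool_pos: [0.4606, -0.0272, 0.1091]
eef_rot: [-2.085, -2.349, 0.002]
ft_force: [-0.2, 0.6, -2.0]
width: 0.711
```

Request:
jog_arm:
  plan: [0, 0, 20, 0, 0, 0, 0, 0, 40, 0, 0, 0, 0, 0, 55, 0, 0, 0, 0, 0, 65, 0, 0, 0, 0, 0, 70, 0, 0, 0, 0, 0, 70, 0, 0, 0, 0, 0, 70, 0, 0, 0]

```text
clock: 20.5
tool_pos: [0.4613, -0.0266, 0.0398]
eef_rot: [2.085, 2.349, 0.0]
ft_force: [-0.0, 0.8, -2.3]
width: 0.71
```

Run:
```python
from h import *
go([.4605,-.027,.025],.12+np.pi/2)
s=r.grab_frame("scene")
crop("s",s,170,170,120,95,6,"pics/u_s.png",2.5)
```

```text
t 20.5 p [ 0.4613 -0.0266  0.0398] w 0.71 F [-0.0423  0.756  -2.3269] q [ 0.1571  0.5691 -0.2225  2.1655  0.2874  0.4336  1.3962]
tool x [-0.1184  0.993  -0.0002] tool z [ 0.0005 -0.0002 -1.    ] xyaw 1.6895162748886055
shift mm [-0.2648 -0.8507 14.7689] turn [ 0.0005  0.0002 -0.0013]
```

View pics/u_s.png

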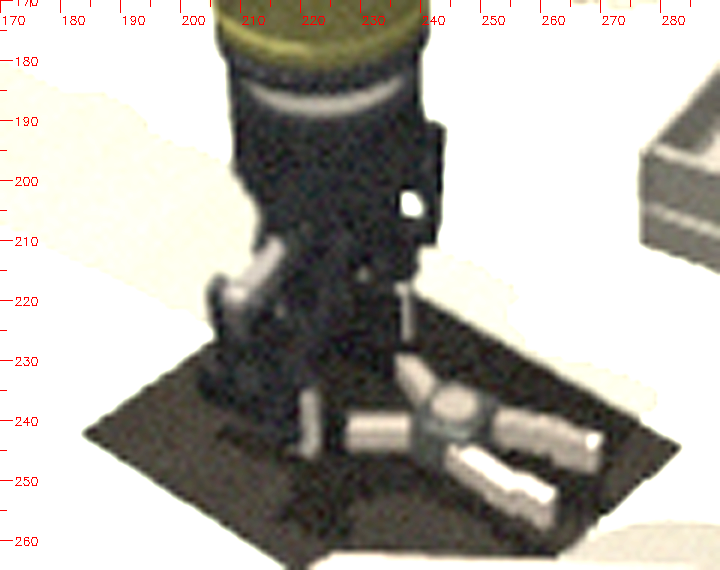

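Request:
jog_arm:
  plan: [0, 0, 6, 0, 0, 0, 0, 0, 12, 0, 0, 0, 0, 0, 17, 0, 0, 0, 0, 0, 17, 0, 0, 0]

```text
clock: 20.95
tool_pos: [0.4607, -0.0262, 0.0216]
eef_rot: [-2.084, -2.349, 0.001]
ft_force: [-0.3, 0.1, -1.6]
width: 0.71
```

Request:
jog_arm:
  plan: [0, 0, 1.5, 0, 0, 0, 0, 0, 3, 0, 0, 0, 0, 0, 3, 0, 0, 0]

```text
clock: 21.25
tool_pos: [0.4611, -0.0263, 0.0193]
eef_rot: [-2.085, -2.35, 0.0]
ft_force: [-0.1, -0.4, -2.2]
width: 0.713
```

Request:
jog_arm:
  plan: [0, 0, 1, 0, 0, 0, 0, 0, 2, 0, 0, 0, 0, 0, 2, 0, 0, 0]

```text
clock: 21.55
tool_pos: [0.4613, -0.0264, 0.0182]
eef_rot: [2.085, 2.349, 0.001]
ft_force: [-1.5, -0.4, 10.1]
width: 0.711
```

Contact with the mat shows as about 12 N. Next I release slowly and raise the arm.

Request:
jog_arm:
  plan: [0, 0, 0, 0, 0, 0, 0, 0, 0, 0, 0, 0, 0, 0, 0, 0, 0, 0]
  fingers: 0.18

```text
clock: 21.85
tool_pos: [0.4613, -0.0263, 0.0174]
eef_rot: [2.085, 2.35, 0.0]
ft_force: [-1.0, -0.1, -0.6]
width: 0.82
```

Request:
jog_arm:
  plan: [0, 0, 0, 0, 0, 0, 0, 0, 0, 0, 0, 0, 0, 0, 0, 0, 0, 0, 0, 0, 0, 0, 0, 0]
  fingers: 0

```text
clock: 22.25
tool_pos: [0.4611, -0.0263, 0.0173]
eef_rot: [-2.085, -2.35, 0.0]
ft_force: [0.5, -0.4, -0.1]
width: 0.998
```

Request:
jog_arm:
  plan: [0, 0, -10, 0, 0, 0, 0, 0, -30, 0, 0, 0, 0, 0, -60, 0, 0, 0, 0, 0, -100, 0, 0, 0, 0, 0, -150, 0, 0, 0, 0, 0, -170, 0, 0, 0, 150, -20, -170, 0, 0, 0, 180, -20, -170, 0, 0, 0]

```text
clock: 23.05
tool_pos: [0.4379, 0.0706, 0.1891]
eef_rot: [2.09, 2.343, 0.003]
ft_force: [2.1, 1.0, 0.5]
width: 1.001
```

Request:
jog_arm:
  plan: [50, 0, 0, 0, 0, 0, 50, 0, 0, 0, 0, 0, 100, 0, 0, 0, 0, 0, 100, 0, 0, 0, 0, 0, 100, 0, 0, 0, 0, 0]

```text
clock: 23.55
tool_pos: [0.4253, 0.1711, 0.1878]
eef_rot: [-2.081, -2.353, -0.0]
ft_force: [0.3, -0.1, 0.2]
width: 0.997
```

Run:
```python
from h import *
s0=st();print(s0["qvel"])
t=r.grab_frame("top");s=r.grab_frame("scene")
cv2.imwrite("pics/t9.png",t);cv2.imwrite("pics/s9.png",s)
crop("t",t,250,180,130,110,6,"pics/v_t.png",2.2);crop("s",s,170,190,120,110,6,"pics/v_s.png",2.2)
```

```text
t 23.55 p [0.4253 0.1711 0.1878] w 0.997 F [ 0.3349 -0.069   0.2267] q [-0.1355  0.3343 -0.4007  2.0084  0.174   0.8311  1.0592]
[ 0.0351 -0.0002  0.0306  0.0143  0.005  -0.0001  0.0066]
```

View pics/v_t.png

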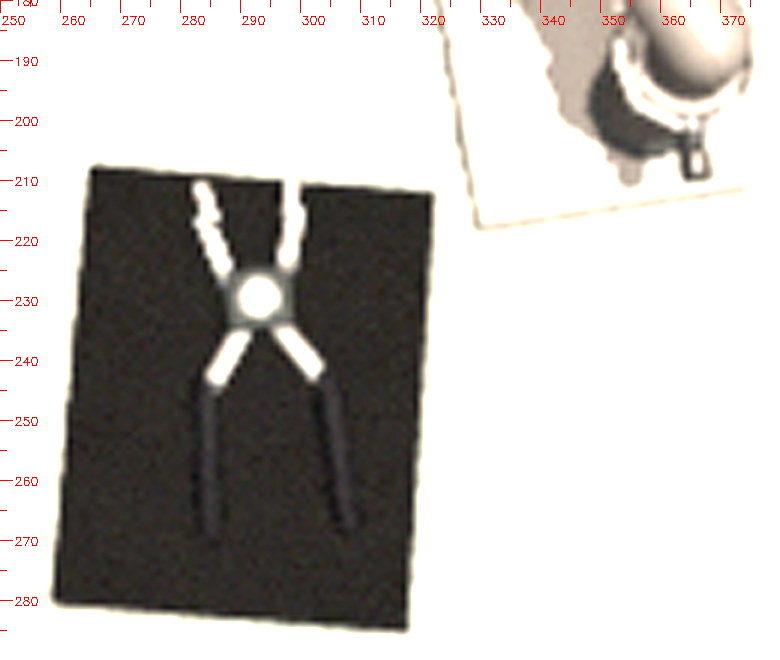

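View pics/v_s.png

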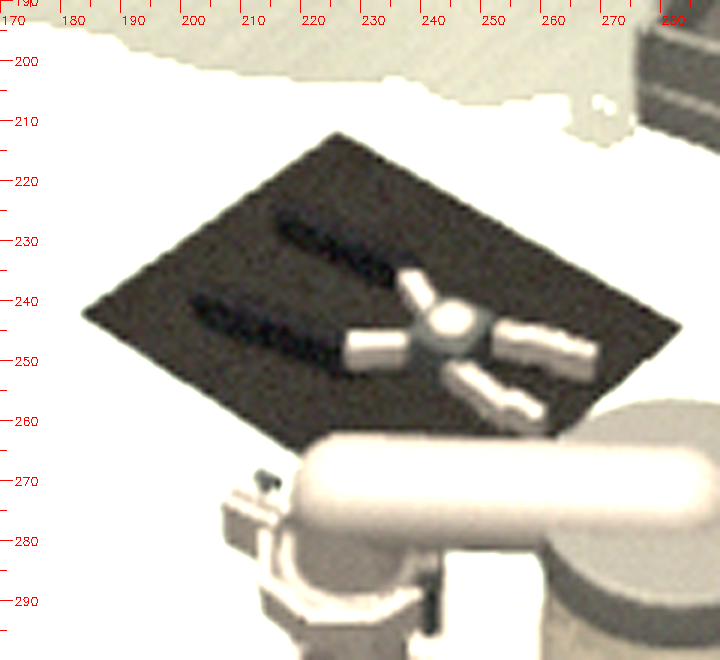

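View pics/s9.png

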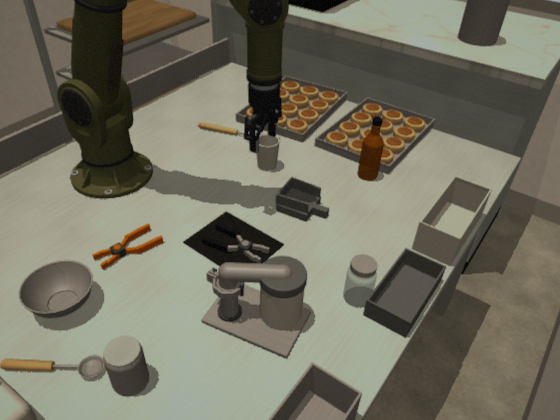

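Request:
jog_arm:
  plan: [0, 0, 0, 0, 0, 0, 0, 0, 0, 0, 0, 0, 0, 0, 0, 0, 0, 0]

```text
clock: 23.95
tool_pos: [0.4259, 0.1694, 0.1874]
eef_rot: [2.087, 2.348, -0.0]
ft_force: [-0.7, 0.5, 0.0]
width: 0.998
```

Run:
```python
from h import *
s=st();print(s["qvel"])
print("head",atz("top",293,229,.028),tri([("top",293,229),("scene",244.5,243)]))
print(r.finish_job())
```

```text
t 23.95 p [0.4259 0.1694 0.1874] w 0.998 F [-0.6631  0.474   0.0365] q [-0.1329  0.3348 -0.3993  2.0089  0.1742  0.8303  1.0582]
[-0.0049  0.0002  0.0002 -0.0016  0.0006 -0.0022  0.0012]
head [ 0.5176 -0.0211  0.028 ] (array([ 0.5159, -0.0222,  0.0308]), array([0.0019, 0.0019]))
the job is handed in; nothing more can be done
None
```

I did the whole job and handed it in at about 24 s. I lifted the grey pliers out by the head, laid them on the mat and let go, then took them again by the handles. With the jaws on both ears I squeezed the clamp shut, withdrew with the jaws open, and laid the pliers flat on the mat again.

**Last checks:**
- **Clamp:** both cameras showed the ears close together after the jaws reopened and withdrew, so it appears to have stayed shut. I had no joint reading to confirm this.
- **Pliers:** they lie on the mat, jaws open, head near (0.516, -0.022). The measured height of the head's top (0.031 m) came out about 3 mm above the 0.028 m expected when flat, within the camera error.
- **Bystanders:** the jar, can, bottle and beaker look unmoved by eye in the final scene picture.
- **Arm:** it is still, with the gripper open and clear of everything.

**What didn't agree or go smoothly:**
- **Jaw position:** the two views disagreed by about 4 mm before the approach, so I moved the pliers sideways by a compromise amount.
- **First squeeze:** the arm was pushed back, probably by the jaw tips touching the clamp ring (about 16 N). I backed off 7 mm in total and finished the squeeze.
- **Handle width:** the handles stopped at about 40 mm, where the text gives about 42 mm.
- **Refused move:** one move call was rejected for a wrong number count, and nothing moved.

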